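Load the swing-out spice tray and park it under its shelf

ROBOT

A 6-joint arm with a two-finger parallel gripper is mounted at the origin on the work surface. World frame = base frame: x ahead of the robot, y to its left, z up, the work surface at z = 0. Lengths are in m, angles in rad, forces in N, time in s.
With the tool pointing down it reaches from about 0.325 to 0.875 m from the base axis. Payload 4.4 kg.
Tool frame: the origin (TCP) lies on the centre line of the jaws, within the pads' length; the fingertips stand 8 mm ahead of it and the grasp point (between the pads) lies 11 mm behind it (bot.nose_length is the distance from the TCP to the fingertips, in m); y points along the fingers, z is the direction in which the jaws open and shut, and the axes are right-handed (so a half turn about y gives the same grasp; the last joint's range is limited). The gripper opens to 85 mm and grips with 20 to 120 N. Pads are 22 mm wide; open, the fingers measure 114 mm over their backs; the gripper's body (76 mm by 85 mm) begins 54 mm behind the grasp point. The pads swing forward as they close: fully open they stand 13 mm farther back than shut.
Start: joints at [1.188, 0.207, 1.542, -0, 1.393, -0.15], TCP at [0.133, 0.559, 0.239] pointing down, gripper open.
Joint ranges: [-2.73, 2.73], [-0.86, 2.22], [0.23, 2.46], [-1.11, 4.25], [0.08, 2.63], [-2.82, 2.82]. Speed limits (rad/s): [2.79, 2.79, 3.14, 3.14, 3.14, 3.14].

INTERFACE

Orientations are given as a unit quaternion [w, x, y, z].
In Python, from rig import bot gives the robot as it stands. The module is installed in compiled form; this text tells all that it offers.
- The arm moves only by the tool carry_out, never from a script. Its argument "steps" is a list of rows, each a list of 3 entries, a list of its own where there are three numbers: the gripper's target within -1 to 1 (fully open at 1, half-way at 0, shut at -1), then the shift along the tool's x, y, z in mm, then the turn, a rotation vector about the tool's x, y, z in rad. In form: [[jaw, [x, y, z], [ax, ay, az]], ...]. A call has 1 to 8 rows; each row is the pose to reach, as a shift and turn from the pose commanded when the call began, along the tool's axes at that moment; what a row does not reach only later rows make up. A row lasts 1/12 s, in which the tool goes at most 41.7 mm and 7.16 degrees, less where a joint would pass 70% of its speed; a pose out of reach is approached as far as the arm can. A call with a gripper value outside its range is refused whole. The fingers move at their own pace and stop on an object; "force" is the grip in N (left out, the last holds). Time passes only in rows, so rows that repeat a pose let the fingers close. It gives the time, the measured TCP pose, the force and the opening at its end, in the units of the state.
- bot.get_obs(): the state, without advancing time (a new reading comes with each control period).
- bot.grab_frame(name): name is "scene" or "top" or "wrist"; returns a dict with "img" (384x512x3 uint8, red, green, blue), "camera_matrix" (3x3 intrinsics, pixels), "rvec" (rotation vector, rad) and "tvec" (3), from world to camera coordinates, as OpenCV has them. Camera axes: x right, y down, z forward; pixel columns grow to the right and rows downward; lengths in m; the calibration is good to about 2 mm. A picture is of the moment at which its call begins. There is no depth.
- bot.close_job(): hands the job in, once; it reports no verdict.
Trained networks look in a picture, given as the dict that the camera call returned (one of the last four; its "shot" number tells which), for a name from the list of things; names that differ only in an ending like _2 or _b are one class to them, and where a whole thing is asked for, a point or a joint stands for the part that bears it (a point fixed in the world has none). Each returns a list of dicts, best first, with "confidence" (0 to 1); they miss things now and then, are a little off and sometimes report something else, mostly with a low value. They report only what shows in the picture. A call takes as long as a camera call. They do not tell look-alikes from the thing itself.
- bot.outline_of(label, picture): "region" (384x512 bool, what is visible of it).
- bot.tip_of(label, picture): "position" ([x, y, z] in m, in world coordinates, good to about 4 mm: a listed point, or the origin of a listed thing).
The state is a dict: "time_s": time; "q": joint angles; "joint_vel": joint speeds; "joint_efforts": joint torques, N m; "tool_pos": TCP position; "orientation": TCP orientation; "ft_force": force on the tool from outside, world axes, zero at the start; "ft_torque": the same for the moment, N m; "width": finger opening in m.
Only numpy, scipy, OpenCV 4.12 (cv2) and the standard library are available. Lean on these libraries where they do the work, as an engineer would, in place of code of your own. Each camera call takes 0.05 s, during which the arm holds its last target.

TASK

First lift the white lidded sugar dish out of the way of the swing-out spice tray and stand it on the round cork mat, before the tray is moved. Then lift the tray's sprung plunger, swing the tray out from under the glass shelf to its other stop and let the plunger drop fully home there, stand every spice tin upright in the tray, one to a compartment, and only then lift the plunger again, swing the loaded tray back to where it was parked and let the plunger drop home. Leave the other kitchen things where they stand.

Things in the scene. Friction and masses are not known exactly. Their poses are not given: they have to be found in the camera images.
- pivot (a point): Upright hinge axis of the fixed spice stand, at table height. Frame: x points from the pivot to the shelf, y to the left of that, z up. In this frame the stand's wooden foot board, 12 mm thick, fills x -130 to 250, y -50 to 50 and x -70 to 30, y 50 to 135 mm; the notched steel stop plate on it tops out 30 mm above the table; the clear shelf begins at x 112.
- shelf (a point): Middle of the front edge of the clear shelf, at its underside, 160 mm above the table; its frame is the pivot's. The shelf reaches 140 mm behind this point and 150 mm to each side of it, 6 mm thick, carried by two dark posts 123 mm behind the edge.
- rack (a joint): Angle of the swinging tray about the pivot, rad: 0 parked under the shelf, growing clockwise seen from above to 1.5 at the swung-out stop; end stops 0.05 beyond each. The plunger's pin locks it at 0 and 1.5 with about 0.025 rad play either way. Between, it turns with slight friction (0.06 N m) and stays where left. Its corners sweep out to 245 mm from the pivot, 34 to 54 mm above the table.
- plunger (a joint): Lift of the sprung plunger on the tray's tail, m: 0 home, pin fully in a notch; 0.012 pin resting on the stop plate between notches (tray not locked); 0.020 upper end. The pin clears the notch above 0.012: lift about 0.016 to turn. The spring pushes down with 5 N at home, 8 N at the top. Pin 9 mm thick with a round end, notch 13 mm wide: it falls in by itself within about 2 mm of a notch.
- knob (a point): Middle of the plunger's black round knob, 26 mm across, 24 mm tall, axis upright, gripped from above; 74 mm above the table when home (the tail below it tops out at 50 mm). It sits 90 mm from the pivot, on the far side from the tray, and goes round with it: the tray is turned by moving the lifted knob in an arc about the pivot, from x -90 in the pivot frame (parked) to x -6, y 90 mm (swung out).
- tray (a point): Centre of the tray's floor, 38 mm above the table, 130 mm from the pivot along the tray frame's x and -50 mm along its y (the tray frame turns with the tray and equals the pivot's frame when parked). The tray is a single row along y of four square compartments, inside 60 x 60 mm, pitch 64 mm, with 4 mm walls that rise 16 mm above the floor.
- nest0 (a point): Centre of the floor of compartment 0 of the tray (row along the tray frame's y, -146 mm from the pivot line), 38 mm above the table; same axes as tray. Parked it is under the shelf and cannot be reached; swung out it is open from above.
- nest1 (a point): Centre of the floor of compartment 1 of the tray (row along the tray frame's y, -82 mm from the pivot line), 38 mm above the table; same axes as tray. Parked it is under the shelf and cannot be reached; swung out it is open from above.
- nest2 (a point): Centre of the floor of compartment 2 of the tray (row along the tray frame's y, -18 mm from the pivot line), 38 mm above the table; same axes as tray. Parked it is under the shelf and cannot be reached; swung out it is open from above.
- nest3 (a point): Centre of the floor of compartment 3 of the tray (row along the tray frame's y, 46 mm from the pivot line), 38 mm above the table; same axes as tray. Parked it is under the shelf and cannot be reached; swung out it is open from above.
- tin0: Plain squat round steel spice tin with a flat lid, 50 mm across, 38 mm tall, about 0.12 kg, upright. Origin: centre of its underside, z up. Three or four tins are present (an absent one reads None). Any tin may go in any compartment.
- tin1: Plain squat round steel spice tin with a flat lid, 50 mm across, 38 mm tall, about 0.12 kg, upright. Origin: centre of its underside, z up. Three or four tins are present (an absent one reads None). Any tin may go in any compartment.
- tin2: Plain squat round steel spice tin with a flat lid, 50 mm across, 38 mm tall, about 0.12 kg, upright. Origin: centre of its underside, z up. Three or four tins are present (an absent one reads None). Any tin may go in any compartment.
- tin3: Plain squat round steel spice tin with a flat lid, 50 mm across, 38 mm tall, about 0.12 kg, upright. Origin: centre of its underside, z up. Three or four tins are present (an absent one reads None). Any tin may go in any compartment.
- dish: White sugar dish with a dark wooden lid fixed on it, one rigid piece, 0.3 kg: 80 mm across, 38 mm tall to the top of the lid, with an upright round wooden knob 26 mm across from 38 to 76 mm height, by which it is lifted. Origin: centre of its underside, z up. It stands on the table in the path of the tray.
- coaster: Round cork mat fixed to the table, 110 mm across, 6 mm thick. Origin: centre of its underside.
- jar: Bystander: lidded glass jar, 64 mm across, 100 mm tall. Origin: centre of its underside.
- mug: Bystander: white mug, 76 mm across, 90 mm tall. Origin: centre of its underside.
- spoon: Bystander: wooden spoon 220 mm long lying on the table along its x. Origin: underside.
- bowl: Bystander: small blue bowl 110 mm across, 45 mm tall. Origin: centre of its underside.
- bottle: Bystander: green glass bottle, 64 mm across, 190 mm tall. Origin: centre of its underside.
- book: Bystander: closed grey notebook, 150 x 110 x 22 mm. Origin: centre of its underside.
Mind the look-alikes: they are no part of the job. What is shaped like the tin1 but orange or turquoise is not meant.

How it is judged:
On the way, in this order (a step that is already met when the one before it is completed fails the run):
1. the sugar dish stands on the cork mat, the tray still parked (horizontal distance between dish and coaster below 0.03 m and height (world z) of dish between 0.003 and 0.012 m and angle between dish's own z axis and vertical below 0.1 rad and value of joint rack below 0.15 rad and linear speed of dish below 0.02 m/s and contact force between dish and the fingers below 0.1 N), for 0.2 s.
2. the tray is swung out and its plunger has dropped home (value of joint rack above 1.46 rad and value of joint plunger below 0.003 m), for 0.2 s.
3. every tin stands in the locked, swung-out tray (all of step 2 and x of tin0 in the frame of tray between -0.012 and 0.012 m and y of tin0 in the frame of tray between -0.112 and 0.112 m and z of tin0 in the frame of tray between -0.004 and 0.005 m and angle between each of tin0, tin1, tin2, tin3's own z axis and vertical below 0.1 rad and x of tin1 in the frame of tray between -0.012 and 0.012 m and y of tin1 in the frame of tray between -0.112 and 0.112 m and z of tin1 in the frame of tray between -0.004 and 0.005 m and x of tin2 in the frame of tray between -0.012 and 0.012 m and y of tin2 in the frame of tray between -0.112 and 0.112 m and z of tin2 in the frame of tray between -0.004 and 0.005 m and x of tin3 in the frame of tray between -0.012 and 0.012 m and y of tin3 in the frame of tray between -0.112 and 0.112 m and z of tin3 in the frame of tray between -0.004 and 0.005 m), for 0.2 s.
At the end, for the whole second after the job is handed in: The tray is parked (within 0.04 rad) with the plunger home (within 3 mm); every tin present stands upright (within 0.1 rad) on the floor of a compartment, at rest; the sugar dish stands upright on the cork mat, within 30 mm of its centre, at rest (value of joint rack below 0.04 rad and value of joint plunger below 0.003 m and x of tin0 in the frame of tray between -0.012 and 0.012 m and y of tin0 in the frame of tray between -0.112 and 0.112 m and z of tin0 in the frame of tray between -0.004 and 0.005 m and angle between each of tin0, tin1, tin2, tin3, dish's own z axis and vertical below 0.1 rad and x of tin1 in the frame of tray between -0.012 and 0.012 m and y of tin1 in the frame of tray between -0.112 and 0.112 m and z of tin1 in the frame of tray between -0.004 and 0.005 m and x of tin2 in the frame of tray between -0.012 and 0.012 m and y of tin2 in the frame of tray between -0.112 and 0.112 m and z of tin2 in the frame of tray between -0.004 and 0.005 m and x of tin3 in the frame of tray between -0.012 and 0.012 m and y of tin3 in the frame of tray between -0.112 and 0.112 m and z of tin3 in the frame of tray between -0.004 and 0.005 m and horizontal distance between dish and coaster below 0.03 m and height (world z) of dish between 0.003 and 0.012 m and linear speed of each of tin0, tin1, tin2, tin3, dish below 0.02 m/s); the robot touches nothing.
It fails at once if another kitchen thing is moved more than 6 cm (distance of any of jar, mug, spoon, bowl, bottle, book from where it was at the start of the episode above 0.06 m).
It fails at once if a standing bystander is tipped over (angle between any of jar, mug, bowl, bottle's own z axis and vertical above 0.6 rad).
Of tin0, tin1, tin2, tin3 only 3 to 4 are there at a start; the rules pass over those that are not, and their reading is None.
At some moment in a run one of tin0, tin1, tin2, tin3, dish may be knocked a few centimetres aside while the robot is not near it.
Once in a run the grip may slacken for a moment while it holds something.
It also fails if it takes over 210 s, if anything falls off the work surface, if the arm or the gripper's body presses on something with over 40 N, if the wrist force passes 120 N, or if a joint passes its speed limit or range.

## Working session

There is one attempt and no reset: what is moved stays moved. The work goes in short steps, Python scripts to look and compute and a tool call to move; the robot and the scene stay as the last step left them, time stands still between calls to the robot, and variables do not carry over. Pictures are saved under pics/ and viewed, and the job is handed in when it is done.

Besides the shell and the picture viewer there is one more tool, called as a command line: name --argument value ..., lists and objects as JSON in quotes. carry_out: Moves the arm, as the interface text tells. Its arguments: {"type":"object","properties":{"steps":{"type":"array"},"force":{"type":"number"}},"required":["steps"]}

```bash
mkdir -p pics; cat > h.py <<'E'
import numpy as np,cv2
from rig import bot
from scipy.spatial.transform import Rotation as R
def snap(name,fn=None):
    f=bot.grab_frame(name)
    if fn: cv2.imwrite('pics/'+fn,cv2.cvtColor(f['img'],cv2.COLOR_RGB2BGR))
    return f
def proj(f,p):
    return cv2.projectPoints(np.array(p,float).reshape(-1,3),f['rvec'],f['tvec'],f['camera_matrix'],None)[0].reshape(-1,2)
def ray(f,uv,z):
    Rm=cv2.Rodrigues(np.array(f['rvec'],float))[0];t=np.array(f['tvec'],float).ravel()
    c=-Rm.T@t;d=Rm.T@np.linalg.inv(f['camera_matrix'])@np.array([uv[0],uv[1],1.])
    return c+d*(z-c[2])/d[2]
def rot():
    o=bot.get_obs();q=np.array(o['orientation']);return R.from_quat([q[1],q[2],q[3],q[0]])
E
python3 - <<'E'
from h import *
o=bot.get_obs()
for k,v in o.items(): print(k,np.round(v,4))
print(rot().as_matrix().round(3), bot.nose_length)
f=snap('top','top0.png');g=snap('scene','scene0.png')
for n in ['pivot','shelf','knob','tray','nest0','nest3','tin0','dish','coaster','jar','mug','spoon','bowl','bottle','book']:
    for nm,p in (('top',f),('scene',g)):
        r=bot.tip_of(n,p)
        print(n,nm,[(np.round(d['position'],3).tolist(),round(d['confidence'],2),proj(p,d['position'])[0].astype(int).tolist()) for d in r[:5]])
E
```

```text
time_s 0.0
q [ 1.1875  0.2074  1.543   0.      1.3935 -0.1505]
joint_vel [-0.0015 -0.0025 -0.001  -0.0016 -0.0007 -0.0008]
joint_efforts [ 9.00000e-04 -3.83024e+01 -2.91601e+01 -1.00000e-04  1.03000e-02
 -0.00000e+00]
tool_pos [0.1324 0.5588 0.2381]
orientation [-0.7015  0.7031 -0.0824  0.0819]
ft_force [ 0.3145  0.4316 -0.0074]
ft_torque [ 0.0361  0.0151 -0.0372]
width 0.0855
[[ 0.973 -0.001  0.231]
 [-0.231 -0.002  0.973]
 [-0.    -1.    -0.002]] 0.008
pivot top [([0.602, 0.091, 0.002], 0.89, [212, 183])]
pivot scene [([0.599, 0.091, -0.007], 0.69, [291, 229])]
shelf top [([0.711, 0.077, 0.163], 0.85, [211, 135]), ([0.552, 0.329, 0.004], 0.58, [137, 199]), ([0.525, -0.049, -0.001], 0.51, [256, 207])]
shelf scene [([0.715, 0.072, 0.165], 0.79, [296, 225]), ([0.512, 0.085, 0.073], 0.7, [286, 199])]
knob top [([0.507, 0.083, 0.076], 0.52, [212, 210]), ([0.324, -0.345, 0.001], 0.45, [351, 270])]
knob scene [([0.508, 0.083, 0.074], 0.45, [285, 198])]
tray top [([0.734, 0.06, 0.034], 0.68, [221, 140])]
tray scene []
nest0 top [([0.746, -0.04, 0.042], 0.88, [252, 136]), ([0.738, 0.024, 0.
[... 1556 characters left out ...]
, ([0.438, 0.248, -0.004], 0.27, [320, 193])]
spoon top [([0.329, -0.346, 0.002], 0.64, [352, 269]), ([0.733, 0.056, 0.039], 0.33, [222, 140]), ([0.492, -0.403, -0.002], 0.31, [367, 216])]
spoon scene [([0.328, -0.339, 0.001], 0.58, [174, 192]), ([0.632, -0.438, -0.0], 0.51, [152, 256])]
bowl top [([0.43, 0.45, 0.004], 0.6, [97, 238])]
bowl scene [([0.435, 0.453, 0.002], 0.61, [368, 185])]
bottle top [([0.494, -0.402, -0.002], 0.72, [367, 216]), ([0.648, 0.42, 0.005], 0.56, [109, 170])]
bottle scene [([0.652, 0.416, -0.001], 0.91, [377, 227]), ([0.549, 0.332, -0.0], 0.63, [348, 210])]
book top [([0.305, 0.283, 0.001], 0.69, [149, 279])]
book scene [([0.306, 0.283, -0.004], 0.95, [320, 170])]
```

```bash
python3 - <<'E'
import cv2
for n in ('top0','scene0'):
    i=cv2.imread(f'pics/{n}.png')
    i=i[100:310,60:440] if n=='top0' else i[140:340,100:420]
    cv2.imwrite(f'pics/{n}b.png',cv2.resize(i,None,fx=2.1 if n=='top0' else 2.5,fy=2.1 if n=='top0' else 2.5,interpolation=cv2.INTER_CUBIC))
E
```

```text
(no output)
```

View pics/top0b.png

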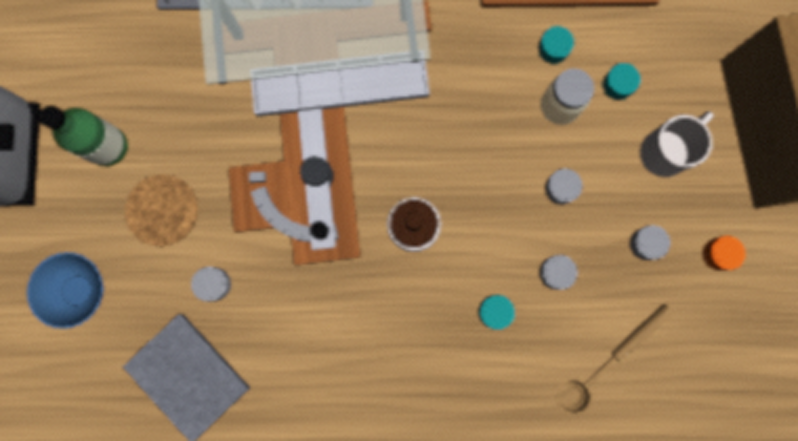

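View pics/scene0b.png

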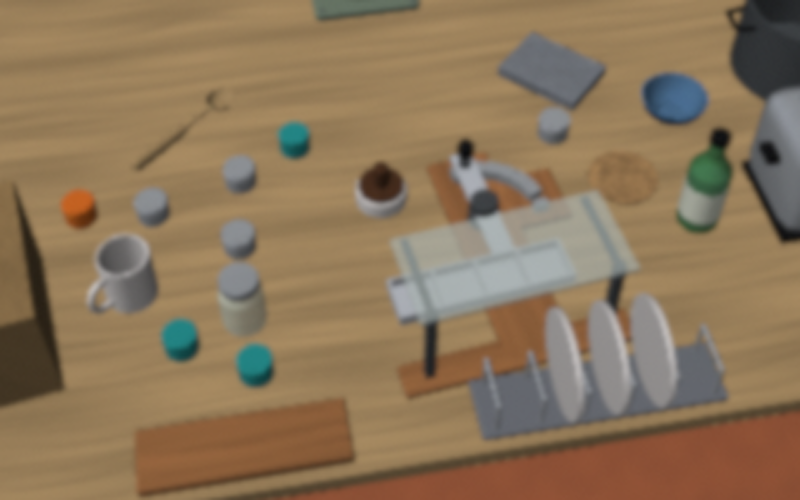

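The four plain steel tins in the top crop are at (210,284), (564,185), (651,242) and (559,272). The turquoise ones at (556,44), (622,80) and (497,312) and the orange one at (726,252) are look-alikes. The grey lid at (572,90) is the glass jar. The dish is at (413,223) and the mat at (161,210). The stand is turned by about +6.7°.

```bash
cat >> h.py <<'E'
def go(x,y,z,th=None):
    o=bot.get_obs();Rm=rot();p=np.array(o['tool_pos'])
    d=Rm.inv().apply(np.array([x,y,z])-p)*1000
    zz=Rm.as_matrix()[:,2];cur=np.degrees(np.arctan2(zz[1],zz[0]))
    print('th now %.1f'%cur,'shift',d.round(1), 'pos',p.round(4))
    if th is not None:
        M=np.array([[np.sin(np.radians(th)),0,np.cos(np.radians(th))],[-np.cos(np.radians(th)),0,np.sin(np.radians(th))],[0,-1,0]])
        print('turn',(Rm.inv()*R.from_matrix(M)).as_rotvec().round(3))
    print('rows>=',int(np.ceil(np.linalg.norm(d)/41.7)))
E
python3 - <<'E'
from h import *
f=snap('top')
for k in range(1):
    for n in ('dish','coaster','knob','pivot'):
        for r in bot.outline_of(n,f)[:1]:
            ys,xs=np.nonzero(r['region']);c=(xs.mean(),ys.mean());z={'dish':.035,'coaster':.006,'knob':.08,'pivot':.07}[n]
            print(n,r['confidence'],c,len(xs),ray(f,c,z).round(4))
go(0.524,-0.051,0.18)
E
```

```text
dish 0.83 (np.float64(256.88548057259715), np.float64(206.75051124744377)) 489 [ 0.5231 -0.0506  0.035 ]
coaster 0.81 (np.float64(136.13760504201682), np.float64(199.65651260504202)) 952 [0.5521 0.332  0.006 ]
knob 0.55 (np.float64(211.425), np.float64(209.4125)) 80 [0.5116 0.0844 0.08  ]
pivot 0.6 (np.float64(208.9142308081319), np.float64(140.55224031556588)) 9887 [0.7247 0.095  0.07  ]
th now 76.7 shift [ 521.6   59.3 -503.7] pos [0.1327 0.5595 0.2393]
rows>= 18
```

carry_out --steps '[[1,[522,40,-504],[0,0,0]],[1,[522,40,-504],[0,0,0]],[1,[522,40,-504],[0,0,0]],[1,[522,40,-504],[0,0,0]],[1,[522,40,-504],[0,0,0]],[1,[522,40,-504],[0,0,0]],[1,[522,40,-504],[0,0,0]],[1,[522,40,-504],[0,0,0]]]' --force 40

```text
time_s: 2.52
tool_pos: [0.313, 0.2777, 0.2212]
orientation: [0.703, -0.702, 0.082, -0.082]
ft_force: [1.2, 0.9, 0.3]
width: 0.085
```

```bash
python3 - <<'E'
from h import *
go(0.524,-0.051,0.16)
E
```

```text
th now 76.7 shift [ 281.    61.2 -271.3] pos [0.313  0.2777 0.2212]
rows>= 10
```

carry_out --steps '[[1,[281,61,-271],[0,0,0]],[1,[281,61,-271],[0,0,0]],[1,[281,61,-271],[0,0,0]],[1,[281,61,-271],[0,0,0]],[1,[281,61,-271],[0,0,0]],[1,[281,61,-271],[0,0,0]],[1,[281,61,-271],[0,0,0]],[1,[281,61,-271],[0,0,0]]]'

```text
time_s: 3.18
tool_pos: [0.4911, 0.0001, 0.1695]
orientation: [0.702, -0.702, 0.082, -0.083]
ft_force: [0.7, 0.9, 0.5]
width: 0.0854
```

```bash
python3 - <<'E'
from h import *
go(0.524,-0.051,0.13)
E
```

```text
th now 76.6 shift [ 43.8  39.5 -42.1] pos [4.911e-01 1.000e-04 1.695e-01]
rows>= 2
```

carry_out --steps '[[1,[44,40,-42],[0,0,0]],[1,[44,40,-42],[0,0,0]],[1,[44,40,-42],[0,0,0]],[1,[44,40,-42],[0,0,0]]]'

```text
time_s: 3.52
tool_pos: [0.5227, -0.0497, 0.128]
orientation: [0.702, -0.702, 0.084, -0.082]
ft_force: [-0.1, -0.3, 1.2]
width: 0.0851
```

```bash
python3 - <<'E'
from h import *
f=snap('wrist','w1.png')
for r in bot.tip_of('dish',f)[:2]: print(r['confidence'],np.round(r['position'],4))
go(0.524,-0.051,0.055)
E
```

```text
0.91 [ 0.5227 -0.0516  0.0009]
th now 76.7 shift [ 1.5 74.7 -2.5] pos [ 0.5231 -0.0483  0.1298]
rows>= 2
```

View pics/w1.png

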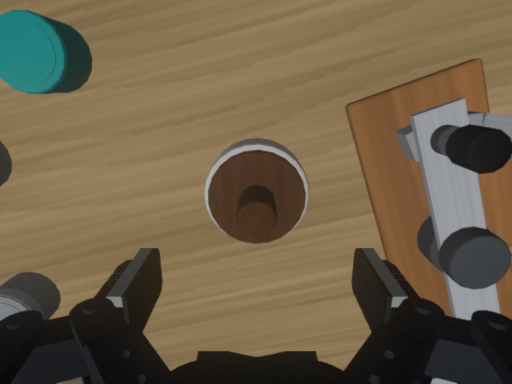

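The wrist picture shows the dish knob at (256,212), between the fingers. I'll go down and grip it.

carry_out --steps '[[0.3,[1,40,-2],[0,0,0]],[0.3,[1,75,-2],[0,0,0]],[0.3,[1,75,-2],[0,0,0]],[-1,[1,75,-2],[0,0,0]],[-1,[1,75,-2],[0,0,0]],[-1,[1,75,-2],[0,0,0]],[-1,[1,75,-2],[0,0,0]],[-1,[1,75,-2],[0,0,0]]]' --force 50

```text
time_s: 4.28
tool_pos: [0.5261, -0.051, 0.0575]
orientation: [-0.702, 0.702, -0.08, 0.084]
ft_force: [-0.3, 1.5, 7.3]
width: 0.0245
```

carry_out --steps '[[-1,[0,0,0],[0,0,0]],[-1,[0,-20,0],[0,0,0]],[-1,[0,-60,0],[0,0,0]],[-1,[0,-100,0],[0,0,0]],[-1,[0,-130,0],[0,0,0]],[-1,[0,-130,0],[0,0,0]],[-1,[0,-130,0],[0,0,0]]]'

```text
time_s: 4.87
tool_pos: [0.5257, -0.0516, 0.1876]
orientation: [-0.702, 0.703, -0.08, 0.085]
ft_force: [-0.5, -0.1, -2.9]
width: 0.0243
```

```bash
python3 - <<'E'
from h import *
print(bot.get_obs()['width'],bot.get_obs()['ft_force'])
go(0.552,0.332,0.185)
E
```

```text
0.024341409124935164 [-0.51029447 -0.08193163 -2.91667695]
th now 76.7 shift [-62.9   2.1 379.3] pos [ 0.5257 -0.0516  0.1876]
rows>= 10
```

carry_out --steps '[[-1,[-6,0,36],[0,0,0]],[-1,[-12,0,72],[0,0,0]],[-1,[-18,0,108],[0,0,0]],[-1,[-24,0,144],[0,0,0]],[-1,[-30,0,180],[0,0,0]],[-1,[-36,0,216],[0,0,0]],[-1,[-42,0,252],[0,0,0]],[-1,[-47,0,285],[0,0,0]]]'

```text
time_s: 5.53
tool_pos: [0.5416, 0.2387, 0.1814]
orientation: [-0.702, 0.703, -0.084, 0.08]
ft_force: [0.0, 1.0, -1.9]
width: 0.0248
```

```bash
python3 - <<'E'
from h import *
print(bot.get_obs()['width'],bot.get_obs()['ft_force'])
go(0.552,0.332,0.185)
E
```

```text
0.02477510010829329 [ 0.03734763  0.98405863 -1.9478049 ]
th now 76.7 shift [-11.3  -3.8  93.2] pos [0.5416 0.2387 0.1814]
rows>= 3
```

carry_out --steps '[[-1,[-4,0,32],[0,0,0]],[-1,[-8,0,64],[0,0,0]],[-1,[-12,0,93],[0,0,0]],[-1,[-12,30,93],[0,0,0]],[-1,[-12,60,93],[0,0,0]],[-1,[-12,80,93],[0,0,0]],[-1,[-12,80,93],[0,0,0]]]'

```text
time_s: 6.12
tool_pos: [0.5469, 0.3278, 0.095]
orientation: [-0.699, 0.706, -0.087, 0.076]
ft_force: [-1.5, 0.2, -3.8]
width: 0.0249
```

```bash
python3 - <<'E'
from h import *
print(bot.get_obs()['width'],bot.get_obs()['ft_force'])
go(0.552,0.332,0.064)
f=snap('scene','s1.png')
i=cv2.imread('pics/s1.png')[120:260,260:440];cv2.imwrite('pics/s1b.png',cv2.resize(i,None,fx=4,fy=4))
E
```

```text
0.02488869347009354 [-1.4612042   0.157092   -3.80985947]
th now 76.7 shift [ 4.5 30.8  5.6] pos [0.5469 0.3278 0.095 ]
rows>= 1
```

View pics/s1b.png

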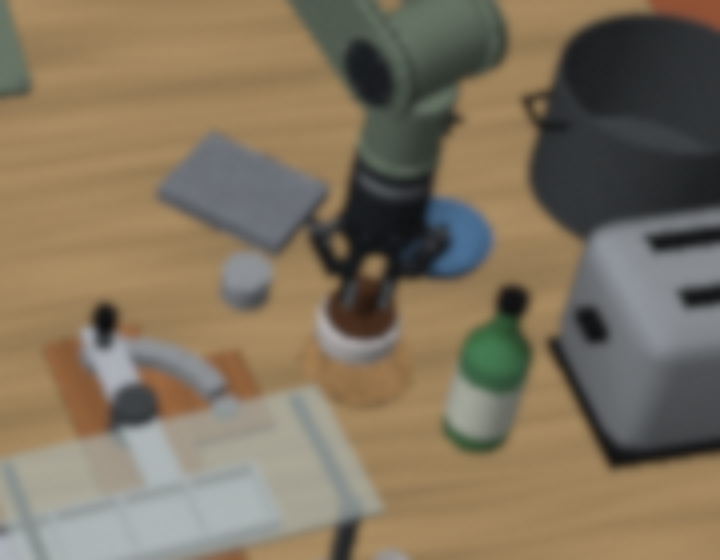

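The dish is held upright at (360,320), above the mat at (355,365). I'll lower it and release.

carry_out --steps '[[-1,[4,15,5],[0,0,0]],[-1,[4,25,5],[0,0,0]],[-1,[4,28,5],[0,0,0]],[-1,[4,31,5],[0,0,0]],[-1,[4,31,5],[0,0,0]],[-1,[4,31,5],[0,0,0]]]'

```text
time_s: 6.67
tool_pos: [0.5589, 0.3343, 0.0742]
orientation: [0.702, -0.702, 0.082, -0.082]
ft_force: [-0.4, 0.1, -2.6]
width: 0.0243
```

```bash
python3 - <<'E'
from h import *
go(0.552,0.332,0.064)
E
```

```text
th now 76.7 shift [-6.2 10.2 -3.8] pos [0.5589 0.3343 0.0742]
rows>= 1
```

carry_out --steps '[[-1,[-6,6,-4],[0,0,0]],[-1,[-6,9,-4],[0,0,0]],[-1,[-6,10,-4],[0,0,0]],[-1,[-6,10,-4],[0,0,0]]]'

```text
time_s: 7.0
tool_pos: [0.5516, 0.3317, 0.0637]
orientation: [-0.702, 0.702, -0.082, 0.082]
ft_force: [0.1, -0.7, -2.2]
width: 0.0245
```

```bash
python3 - <<'E'
from h import *
print(bot.get_obs()['ft_force'])
go(0.552,0.332,0.064)
E
```

```text
[ 0.1208745  -0.65389518 -2.16316399]
th now 76.7 shift [ 0.3 -0.3  0.3] pos [0.5516 0.3317 0.0637]
rows>= 1
```

carry_out --steps '[[-1,[0,1,0],[0,0,0]],[-1,[0,1,0],[0,0,0]],[-0.2,[0,1,0],[0,0,0]],[0,[0,1,0],[0,0,0]],[0.2,[0,1,0],[0,0,0]],[0.2,[0,-30,0],[0,0,0]],[0.2,[0,-70,0],[0,0,0]],[0.2,[0,-100,0],[0,0,0]]]'

```text
time_s: 7.67
tool_pos: [0.5525, 0.332, 0.1652]
orientation: [0.703, -0.702, 0.082, -0.083]
ft_force: [1.3, 1.2, 0.5]
width: 0.0511
```

```bash
python3 - <<'E'
from h import *
f=snap('wrist','w2.png');g=snap('scene')
for n in ('dish','coaster'):
  for p in (f,g):
    for r in bot.tip_of(n,p)[:1]: print(n,r['confidence'],np.round(r['position'],4))
for r in bot.tip_of('knob',g)[:2]: print('knob',r['confidence'],np.round(r['position'],4))
go(0.511,0.081,0.19,96.7)
E
```

```text
dish 0.75 [0.5501 0.3337 0.0053]
dish 0.86 [0.5521 0.3287 0.0025]
coaster 0.5 [ 5.525e-01  3.308e-01 -4.000e-04]
knob 0.56 [0.5115 0.0851 0.075 ]
th now 76.7 shift [  19.   -28.2 -252.7] pos [0.5507 0.3313 0.1613]
turn [ 0.002 -0.35  -0.003]
rows>= 7
```

View pics/w2.png

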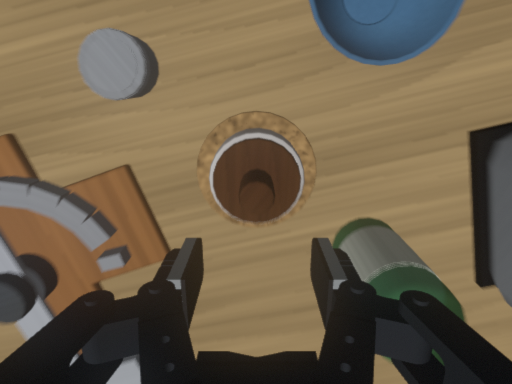

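The dish stands upright and centred on the mat at (257,170). Next is the knob.

carry_out --steps '[[0.5,[3,-28,-36],[0,0,0]],[0.5,[6,-28,-72],[0,-0.05,0]],[0.5,[9,-28,-108],[0,-0.12,0]],[0.5,[12,-28,-144],[0,-0.2,0]],[0.5,[15,-28,-180],[0,-0.28,0]],[0.5,[17,-28,-216],[0,-0.35,0]],[0.5,[19,-28,-252],[0,-0.35,0]],[0.5,[19,-28,-252],[0,-0.35,0]]]'

```text
time_s: 8.68
tool_pos: [0.5102, 0.0769, 0.1894]
orientation: [-0.705, 0.707, 0.038, -0.041]
ft_force: [0.3, -0.3, 0.4]
width: 0.0641
```

carry_out --steps '[[0.5,[0,0,0],[0,0,0]],[0.5,[0,40,0],[0,0,0]],[0.5,[0,40,0],[0,0,0]]]'

```text
time_s: 8.93
tool_pos: [0.5078, 0.0831, 0.1453]
orientation: [0.706, -0.705, -0.037, 0.046]
ft_force: [-2.0, -0.2, -2.1]
width: 0.064
```

```bash
python3 - <<'E'
from h import *
f=snap('wrist','w3.png')
for n in ('knob','pivot','tray','nest0'):
    for r in bot.tip_of(n,f)[:4]: print(n,r['confidence'],np.round(r['position'],4))
go(0.511,0.082,0.068,96.7)
E
```

```text
knob 0.77 [0.5121 0.0844 0.0746]
th now 96.8 shift [-2.7 84.7 -0.8] pos [0.5134 0.0831 0.1527]
turn [0.    0.002 0.002]
rows>= 3
```

View pics/w3.png

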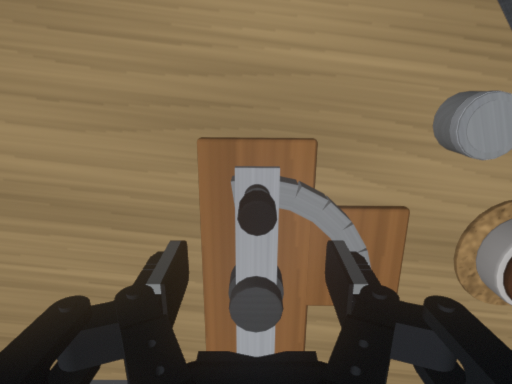

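carry_out --steps '[[0.3,[-2,40,0],[0,0,0]],[0.3,[-2,75,0],[0,0,0]],[0.3,[-2,86,0],[0,0,0]],[-1,[-2,86,0],[0,0,0]],[-1,[-2,86,0],[0,0,0]],[-1,[-2,86,0],[0,0,0]],[-1,[-2,86,0],[0,0,0]],[-1,[-2,86,0],[0,0,0]]]' --force 60

```text
time_s: 9.85
tool_pos: [0.5116, 0.0823, 0.0674]
orientation: [0.706, -0.706, -0.043, 0.04]
ft_force: [-1.8, 1.8, 2.9]
width: 0.024
```

```bash
python3 - <<'E'
from h import *
o=bot.get_obs();print(o['ft_force'],o['width'],o['q'])
go(0.511,0.082,0.068,96.7)
E
```

```text
[-1.75937752  1.82501357  2.88237823] 0.024012619844288003 [-7.78422423e-03  2.98847016e-01  1.82395910e+00  4.80872036e-04
  1.01564476e+00 -1.69650557e+00]
th now 96.7 shift [-0.7 -0.6 -0.3] pos [0.5116 0.0823 0.0674]
turn [-0.     0.001  0.003]
rows>= 1
```

carry_out --steps '[[-1,[0,-6,0],[0,0,0]],[-1,[0,-12,0],[0,0,0]],[-1,[0,-17,0],[0,0,0]],[-1,[0,-17,0],[0,0,0]],[-1,[0,-17,0],[0,0,0]]]'

```text
time_s: 10.27
tool_pos: [0.5114, 0.0823, 0.083]
orientation: [0.706, -0.706, -0.042, 0.04]
ft_force: [5.1, 2.8, -7.3]
width: 0.0241
```

```bash
python3 - <<'E'
from h import *
o=bot.get_obs();print(o['ft_force'],o['width'])
go(0.5116,0.0823,0.084,96.7)
for d in np.arange(.1,.85,.1): print(round(d,2),(90*(1-np.cos(d))).round(1),(90*np.sin(d)).round(1))
E
```

```text
[ 5.14429316  2.81260672 -7.25447955] 0.024146909559277972
th now 96.7 shift [ 0.2 -1.  -0. ] pos [0.5114 0.0823 0.083 ]
turn [-0.     0.     0.003]
rows>= 1
0.1 0.4 9.0
0.2 1.8 17.9
0.3 4.0 26.6
0.4 7.1 35.0
0.5 11.0 43.1
0.6 15.7 50.8
0.7 21.2 58.0
0.8 27.3 64.6
```

The downward force is 7.3 N, which fits about 16 mm of lift. I'll swing the tray out.

carry_out --steps '[[-1,[0.4,0,9],[0,0.1,0]],[-1,[1.8,0,17.9],[0,0.2,0]],[-1,[4,0,26.6],[0,0.3,0]],[-1,[7.1,0,35],[0,0.4,0]],[-1,[11,0,43.1],[0,0.5,0]],[-1,[15.7,0,50.8],[0,0.6,0]],[-1,[21.2,0,58],[0,0.7,0]],[-1,[21.2,0,58],[0,0.7,0]]]'

```text
time_s: 10.93
tool_pos: [0.5256, 0.143, 0.0824]
orientation: [0.677, -0.677, 0.203, -0.204]
ft_force: [3.4, 0.8, -7.1]
width: 0.0244
```

```bash
python3 - <<'E'
from h import *
o=bot.get_obs();print(o['ft_force'],o['ft_torque'],o['width'])
go(0.5116,0.0823,0.084,96.7-np.degrees(.7))
p=o['tool_pos'];print(np.hypot(p[0]-.601,p[1]-.0925),np.degrees(np.arctan2(.0925-p[1],.601-p[0])))
E
```

```text
[ 3.38251615  0.83077816 -7.0904567 ] [ 0.04974919 -0.58387797  0.19793345] 0.024368895168915924
th now 56.5 shift [ 21.9  -1.6 -58.3] pos [0.5256 0.143  0.0824]
turn [-0.001 -0.002  0.001]
rows>= 2
0.09077287351106757 -33.80375363876379
```

carry_out --steps '[[-1,[0.4,-1,9],[0,0.1,0]],[-1,[1.8,-1,17.9],[0,0.2,0]],[-1,[4,-1,26.6],[0,0.3,0]],[-1,[7.1,-1,35],[0,0.4,0]],[-1,[11,-1,43.1],[0,0.5,0]],[-1,[15.7,-1,50.8],[0,0.6,0]],[-1,[21.2,-1,58],[0,0.7,0]],[-1,[27.3,-1,64.6],[0,0.8,0]]]'

```text
time_s: 11.6
tool_pos: [0.5827, 0.1816, 0.0826]
orientation: [-0.544, 0.544, -0.452, 0.451]
ft_force: [3.3, 3.9, -8.0]
width: 0.024
```

carry_out --steps '[[-1,[0,0,0],[0,0,0]],[-1,[0,0,0],[0,0,0]]]'

```text
time_s: 11.77
tool_pos: [0.583, 0.1816, 0.0827]
orientation: [0.545, -0.545, 0.451, -0.45]
ft_force: [2.9, 5.3, -8.2]
width: 0.0245
```

```bash
python3 - <<'E'
from h import *
o=bot.get_obs();print(o['ft_force'],o['ft_torque'],o['width'])
go(0.601-.09*np.cos(np.radians(6.7)-1.5),0.0925-.09*np.sin(np.radians(6.7)-1.5),0.067,96.7-np.degrees(1.5))
f=snap('top','t2.png');g=snap('scene')
for n in ('tray','nest0'):
  for p in (f,g):
    for r in bot.tip_of(n,p)[:4]: print(n,r['confidence'],np.round(r['position'],4))
i=cv2.imread('pics/t2.png')[100:310,60:440];cv2.imwrite('pics/t2b.png',cv2.resize(i,None,fx=2.1,fy=2.1))
E
```

```text
[ 2.87204729  5.33896072 -8.17985582] [ 0.74803974 -0.62223631  0.40719139] 0.024486945713597136
th now 10.8 shift [ 0.9 15.7  1. ] pos [0.583  0.1816 0.0827]
turn [ 0.     0.001 -0.001]
rows>= 1
tray 0.61 [ 0.576  -0.0429  0.0375]
tray 0.45 [0.5539 0.3312 0.0028]
nest0 0.84 [ 0.6687 -0.0263  0.0438]
nest0 0.79 [ 0.4808 -0.0663  0.0442]
nest0 0.76 [ 0.6117 -0.0387  0.0407]
nest0 0.65 [ 0.5445 -0.0476  0.0419]
nest0 0.93 [ 0.5488 -0.0521  0.0428]
nest0 0.88 [ 0.4815 -0.0623  0.0371]
nest0 0.76 [ 0.608  -0.0384  0.0352]
nest0 0.62 [ 0.6721 -0.0246  0.0408]
```

View pics/t2b.png

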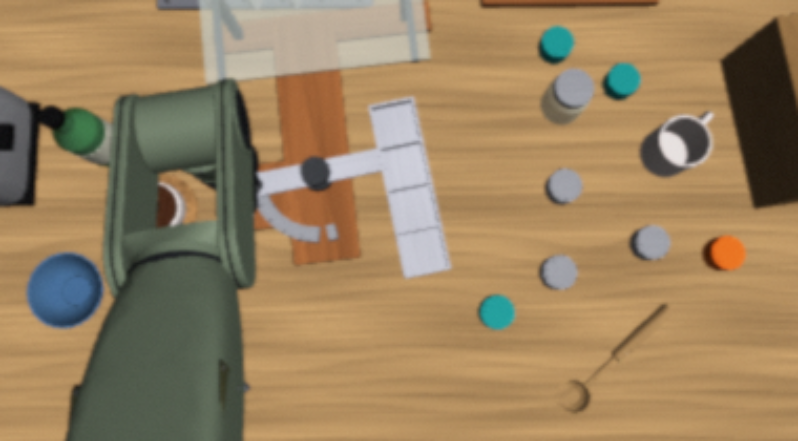

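The tray has swung out, with its row at crop (375–450, 100–275). I'll lower the plunger into its notch.

carry_out --steps '[[-1,[0,4,0],[0,0,0]],[-1,[0,8,0],[0,0,0]],[-1,[0,12,0],[0,0,0]],[-1,[0,15,0],[0,0,0]],[-1,[0,15,0],[0,0,0]],[-1,[0,15,0],[0,0,0]]]'

```text
time_s: 12.57
tool_pos: [0.583, 0.1817, 0.0682]
orientation: [0.545, -0.545, 0.451, -0.45]
ft_force: [1.6, 5.3, -5.7]
width: 0.024
```

```bash
python3 - <<'E'
from h import *
o=bot.get_obs();print(o['ft_force'],o['ft_torque'],o['width'],o['tool_pos'])
E
```

```text
[ 1.62929543  5.29060271 -5.69437216] [ 0.70364502 -0.39355971  0.32315189] 0.02404080173337288 [0.58304573 0.18165082 0.06816471]
```

carry_out --steps '[[-0.2,[0,0,0],[0,0,0]],[0,[0,0,0],[0,0,0]],[0.2,[0,0,0],[0,0,0]],[0.3,[0,0,0],[0,0,0]],[0.3,[0,-40,0],[0,0,0]],[0.3,[0,-80,0],[0,0,0]],[0.3,[0,-80,0],[0,0,0]],[0.3,[0,-80,0],[0,0,0]]]'

```text
time_s: 13.23
tool_pos: [0.5858, 0.1812, 0.1529]
orientation: [0.547, -0.543, 0.449, -0.453]
ft_force: [0.2, 0.5, -0.4]
width: 0.0556
```

```bash
python3 - <<'E'
from h import *
f=snap('wrist','w4.png');g=snap('scene')
for p in (f,g):
  for n in ('knob','nest0','tin0'):
    for r in bot.tip_of(n,p)[:7]: print(n,r['confidence'],np.round(r['position'],4))
go(0.440,0.249,0.15)
E
```

```text
knob 0.62 [0.5858 0.1822 0.077 ]
tin0 0.8 [4.401e-01 2.515e-01 2.000e-04]
knob 0.5 [0.5818 0.1831 0.0718]
nest0 0.96 [ 0.6073 -0.0394  0.0321]
nest0 0.94 [ 0.551  -0.0493  0.0434]
nest0 0.71 [ 0.4862 -0.0621  0.0367]
nest0 0.61 [ 0.6714 -0.028   0.0377]
tin0 0.77 [ 8.011e-01 -2.739e-01  6.000e-04]
tin0 0.63 [ 0.7476 -0.3747  0.0027]
tin0 0.58 [ 0.5783 -0.2794 -0.0031]
tin0 0.58 [ 0.3942 -0.1659  0.0046]
tin0 0.53 [ 0.4962 -0.4044  0.0009]
tin0 0.51 [ 0.4408  0.249  -0.0018]
tin0 0.49 [ 0.4514 -0.2685 -0.0016]
th now 10.8 shift [ -93.5   -2.6 -126.9] pos [0.5821 0.1808 0.1471]
rows>= 4
```

View pics/w4.png

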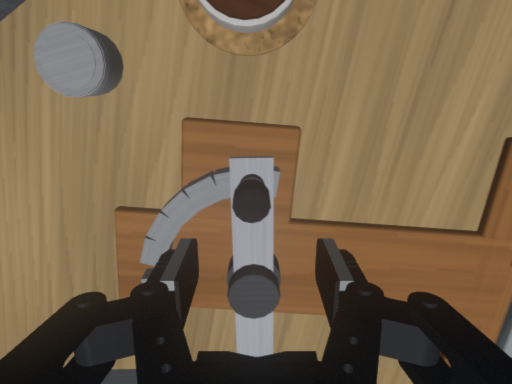

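Plunger home: the knob is about 74 mm up at (251,198). The nest positions match my pivot model to within 3 mm. The steel tin at (78,60) in the wrist view is the first one; it is plain grey and the right size.

carry_out --steps '[[0.7,[-25,-3,-35],[0,0.12,0]],[0.7,[-50,-3,-65],[0,0.24,0]],[0.7,[-75,-3,-100],[0,0.36,0]],[0.7,[-93,-3,-127],[0,0.48,0]],[0.7,[-93,-3,-127],[0,0.6,0]],[0.7,[-93,-3,-127],[0,0.72,0]],[0.7,[-93,-3,-127],[0,0.84,0]],[0.7,[-93,-3,-127],[0,0.96,0]]]'

```text
time_s: 14.3
tool_pos: [0.4402, 0.2488, 0.1511]
orientation: [-0.273, 0.274, -0.652, 0.652]
ft_force: [-0.0, -0.1, 0.5]
width: 0.0726
```

carry_out --steps '[[0.7,[0,5,0],[0,0.12,0]],[0.7,[0,10,0],[0,0.24,0]],[0.7,[0,20,0],[0,0.36,0]],[0.7,[0,20,0],[0,0.48,0]],[0.7,[0,20,0],[0,0.6,0]],[0.7,[0,20,0],[0,0.61,0]],[0.7,[0,20,0],[0,0.61,0]]]'

```text
time_s: 14.88
tool_pos: [0.4406, 0.2485, 0.1311]
orientation: [-0.067, 0.068, -0.704, 0.704]
ft_force: [0.0, -0.0, -0.4]
width: 0.0724
```

```bash
python3 - <<'E'
from h import *
f=snap('wrist','w5.png')
for r in bot.tip_of('tin0',f)[:3]: print(r['confidence'],np.round(r['position'],4))
go(0.440,0.25,0.028,-79.2)
E
```

```text
0.97 [ 0.4378  0.2532 -0.0009]
th now -79.1 shift [  0.5 103.4  -1.5] pos [0.4408 0.2486 0.1314]
turn [-0.     0.003  0.   ]
rows>= 3
```

View pics/w5.png

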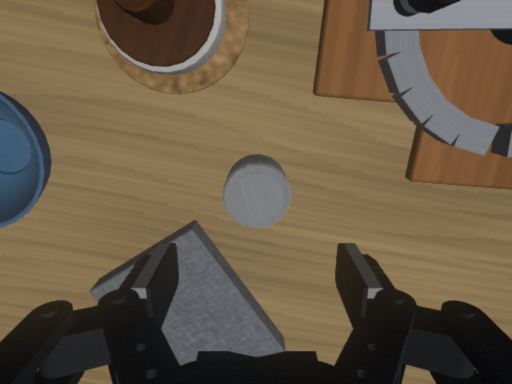

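The tin is plain grey steel at (257,190), centred between the fingers. The book corner at (195,222) is just clear of the left finger.

carry_out --steps '[[0.5,[0,35,-2],[0,0,0]],[0.5,[0,70,-2],[0,0,0]],[0.5,[0,103,-2],[0,0,0]],[0.5,[0,103,-2],[0,0,0]],[-1,[0,103,-2],[0,0,0]],[-1,[0,103,-2],[0,0,0]],[-1,[0,103,-2],[0,0,0]],[-1,[0,103,-2],[0,0,0]]]' --force 40

```text
time_s: 15.65
tool_pos: [0.4424, 0.2514, 0.0309]
orientation: [0.068, -0.065, 0.704, -0.703]
ft_force: [-0.4, -1.2, -1.1]
width: 0.0487
```

carry_out --steps '[[-1,[0,0,0],[0,0,0]],[-1,[0,-30,0],[0,0,0]],[-1,[0,-70,0],[0,0,0]],[-1,[0,-110,0],[0,0,0]],[-1,[0,-140,0],[0,0,0]],[-1,[0,-140,0],[0,0,0]]]'

```text
time_s: 16.15
tool_pos: [0.4459, 0.2527, 0.1776]
orientation: [0.073, -0.061, 0.705, -0.702]
ft_force: [0.6, 0.7, -0.1]
width: 0.0483
```

```bash
python3 - <<'E'
from h import *
print(bot.get_obs()['ft_force'])
go(0.6705,-0.0266,0.165,-79.2)
E
```

```text
[ 0.56308266  0.7487531  -0.11878876]
th now -79.2 shift [-167.8   14.6  316.6] pos [0.4459 0.2527 0.1776]
turn [ 0.003  0.001 -0.017]
rows>= 9
```

```bash
python3 - <<'E'
from h import *
f=snap('wrist','w6.png')
Rm=cv2.Rodrigues(np.array(f['rvec'],float))[0];c=-Rm.T@np.array(f['tvec']).ravel()
print(rot().inv().apply(c-np.array(bot.get_obs()['tool_pos'])))
print(bot.get_obs()['q'])
E
```

```text
[-7.86125521e-02 -1.37886303e-01 -1.26726547e-04]
[ 3.46478143e-01  1.27494023e-01  1.77543320e+00 -1.99358078e-05
  1.22653488e+00  1.72825715e+00]
```

View pics/w6.png

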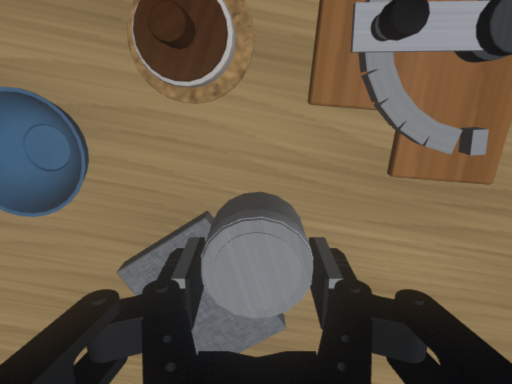

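```bash
cat >> h.py <<'E'
def tinoff(f,h):
    """tin lid ring -> tool frame given lid height above TCP (m)"""
    p=np.array(bot.get_obs()['tool_pos']);Rm=rot()
    for r in bot.outline_of('tin0',f)[:3]:
        ys,xs=np.nonzero(r['region'])
        print('reg',round(r['confidence'],2),xs.min(),xs.max(),ys.min(),ys.max(),len(xs))
    for off in (-4,0,4):
        t=Rm.apply([off/1000,0,0])
        c=p+t+[0,0,h]
        ring=[c+Rm.apply([.025*np.cos(a),0,.025*np.sin(a)]) for a in np.linspace(0,6.28,60)]
        q=proj(f,ring);print(off,'u %.0f-%.0f v %.0f-%.0f'%(q[:,0].min(),q[:,0].max(),q[:,1].min(),q[:,1].max()))
E
python3 - <<'E'
from h import *
f=snap('wrist');tinoff(f,.007)
E
```

```text
-4 u 201-313 v 210-310
0 u 201-313 v 218-317
4 u 202-312 v 227-324
```

```bash
python3 - <<'E'
import cv2
i=cv2.imread('pics/w6.png')[180:340,170:350];cv2.imwrite('pics/w6b.png',cv2.resize(i,None,fx=4,fy=3.5))
E
```

```text
(no output)
```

View pics/w6b.png

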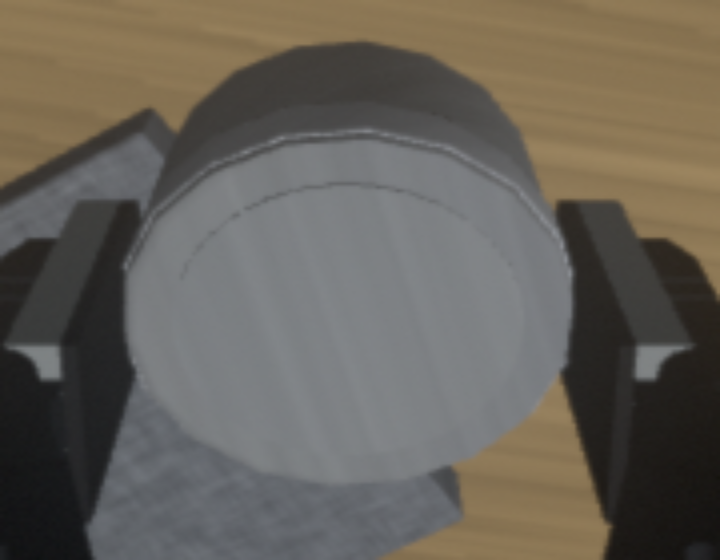

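The lid ring spans rows 218–318, so the tin is centred in the pads. I'll turn half around on the way, so the wrist camera stays away from the shelf.

carry_out --steps '[[-1,[-14,0,25],[0,-0.12,0]],[-1,[-28,0,50],[0,-0.24,0]],[-1,[-42,0,75],[0,-0.36,0]],[-1,[-55,0,100],[0,-0.48,0]],[-1,[-68,0,125],[0,-0.6,0]],[-1,[-80,0,150],[0,-0.72,0]],[-1,[-92,0,175],[0,-0.84,0]],[-1,[-105,0,200],[0,-0.96,0]]]'

```text
time_s: 16.97
tool_pos: [0.5796, 0.0726, 0.1654]
orientation: [0.384, -0.388, 0.594, -0.591]
ft_force: [0.4, 1.0, -1.6]
width: 0.0487
```

carry_out --steps '[[-1,[0,0,0],[0,-0.12,0]],[-1,[0,0,0],[0,-0.24,0]],[-1,[0,0,0],[0,-0.36,0]],[-1,[0,0,0],[0,-0.48,0]],[-1,[0,0,0],[0,-0.6,0]],[-1,[0,0,0],[0,-0.72,0]],[-1,[0,0,0],[0,-0.84,0]],[-1,[0,0,0],[0,-0.96,0]]]'

```text
time_s: 17.63
tool_pos: [0.579, 0.0738, 0.1653]
orientation: [-0.615, 0.617, -0.349, 0.345]
ft_force: [0.4, 0.6, -0.4]
width: 0.0488
```

carry_out --steps '[[-1,[0,0,0],[0,-0.12,0]],[-1,[0,0,0],[0,-0.24,0]],[-1,[0,0,0],[0,-0.36,0]],[-1,[0,0,0],[0,-0.48,0]],[-1,[0,0,0],[0,-0.6,0]],[-1,[0,0,0],[0,-0.72,0]],[-1,[0,0,0],[0,-0.84,0]],[-1,[0,0,0],[0,-0.96,0]]]'

```text
time_s: 18.3
tool_pos: [0.579, 0.0738, 0.1653]
orientation: [-0.707, 0.707, -0.026, 0.022]
ft_force: [0.4, -0.6, -0.1]
width: 0.0487
```

```bash
python3 - <<'E'
from h import *
print(bot.get_obs()['ft_force'],bot.get_obs()['width'])
go(0.6705,-0.0266,0.165,100.8)
E
```

```text
[ 0.37056616 -0.55301276 -0.11959784] 0.04871884574317174
th now 86.2 shift [ 98.   -0.2 -94.1] pos [0.579  0.0738 0.1653]
turn [-0.    -0.255 -0.006]
rows>= 4
```

carry_out --steps '[[-1,[25,0,-24],[0,-0.1,0]],[-1,[50,0,-48],[0,-0.2,0]],[-1,[75,0,-72],[0,-0.25,0]],[-1,[98,0,-94],[0,-0.25,0]],[-1,[98,40,-94],[0,-0.25,0]],[-1,[98,60,-94],[0,-0.25,0]],[-1,[98,60,-94],[0,-0.25,0]],[-1,[98,60,-94],[0,-0.25,0]]]'

```text
time_s: 18.97
tool_pos: [0.6687, -0.0266, 0.1039]
orientation: [0.705, -0.703, -0.059, 0.066]
ft_force: [0.7, 0.3, -0.5]
width: 0.0483
```

```bash
python3 - <<'E'
from h import *
f=snap('wrist','w7.png');tinoff(f,.007)
for r in bot.tip_of('nest0',f)[:4]: print(r['confidence'],np.round(r['position'],4))
go(0.6705,-0.0266,0.069,100.8)
E
```

```text
reg 0.15 185 511 0 239 37965
-4 u 197-314 v 213-316
0 u 197-313 v 222-324
4 u 198-313 v 231-331
0.65 [ 0.6101 -0.0373  0.0351]
th now 100.2 shift [-2.5 41.   0.7] pos [ 0.6729 -0.0268  0.11  ]
turn [ 0.001 -0.011  0.002]
rows>= 1
```

View pics/w7.png

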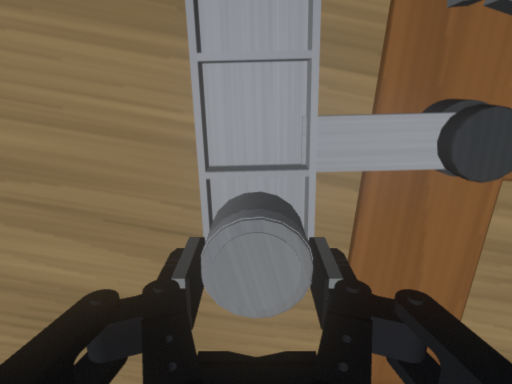

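carry_out --steps '[[-1,[-2,15,0],[0,-0.01,0]],[-1,[-2,20,0],[0,-0.01,0]],[-1,[-2,20,0],[0,-0.01,0]],[-1,[-2,20,0],[0,-0.01,0]]]'

```text
time_s: 19.45
tool_pos: [0.6702, -0.0271, 0.0893]
orientation: [-0.704, 0.704, 0.066, -0.066]
ft_force: [0.9, -0.5, -0.0]
width: 0.0485
```

```bash
python3 - <<'E'
from h import *
f=snap('wrist','w8.png');tinoff(f,.007)
for r in bot.tip_of('nest0',f)[:4]: print(r['confidence'],np.round(r['position'],4))
go(0.6705,-0.0266,0.069,100.8)
E
```

```text
reg 0.56 201 312 192 318 11212
reg 0.28 184 511 0 238 40658
-4 u 198-314 v 207-310
0 u 199-313 v 216-317
4 u 199-313 v 225-324
0.95 [ 0.6079 -0.0357  0.0373]
th now 100.7 shift [-0.2 20.7  0.8] pos [ 0.6708 -0.0274  0.0897]
turn [ 0.001 -0.001  0.002]
rows>= 1
```

View pics/w8.png

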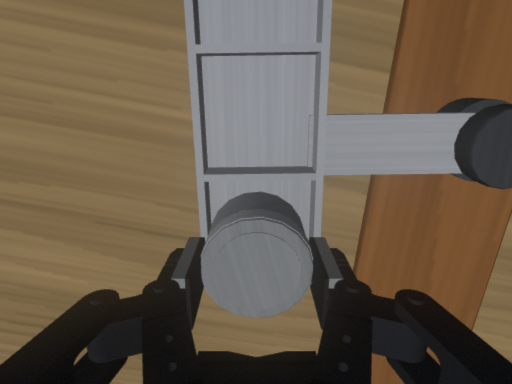

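```bash
python3 - <<'E'
from h import *
f=snap('wrist')
P=np.array([.601,.0925]);a=np.radians(6.7)-1.5
X=np.array([np.cos(a),np.sin(a)]);Y=np.array([-X[1],X[0]])
for n,y in (('div12',-.050),('div23',.014)):
  for s in (-.034,-.03,0,.03,.034):
    p=P+(.13+s)*X+y*Y; print(n,s,proj(f,[p[0],p[1],.054]).round(0))
i=cv2.cvtColor(f['img'],cv2.COLOR_RGB2BGR)[30:200,170:340];cv2.imwrite('pics/w8b.png',cv2.resize(i,None,fx=4,fy=3.5))
E
```

```text
div12 -0.034 [[330.  41.]]
div12 -0.03 [[322.  41.]]
div12 0 [[258.  41.]]
div12 0.03 [[195.  41.]]
div12 0.034 [[187.  41.]]
div23 -0.034 [[322. 172.]]
div23 -0.03 [[314. 172.]]
div23 0 [[258. 172.]]
div23 0.03 [[202. 172.]]
div23 0.034 [[194. 172.]]
```

View pics/w8b.png

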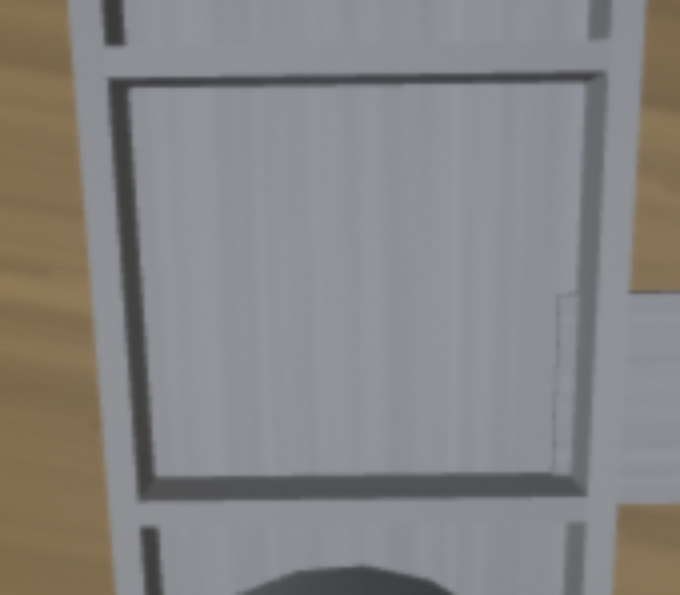

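The tray dividers show about 2 mm farther out (+x) and 1 mm to +y than my model, so I'll correct for that and lower the tin.

carry_out --steps '[[-1,[1.5,5,1.8],[0,0,0]],[-1,[1.5,10,1.8],[0,0,0]],[-1,[1.5,15,1.8],[0,0,0]],[-1,[1.5,20,1.8],[0,0,0]],[-1,[1.5,20,1.8],[0,0,0]],[-1,[1.5,20,1.8],[0,0,0]]]'

```text
time_s: 20.15
tool_pos: [0.6706, -0.0253, 0.0676]
orientation: [0.704, -0.704, -0.066, 0.067]
ft_force: [0.3, 0.2, -0.7]
width: 0.0482
```

```bash
python3 - <<'E'
from h import *
o=bot.get_obs();print(o['ft_force'],o['tool_pos'],o['width'])
E
```

```text
[ 0.2554243   0.21924669 -0.7014638 ] [ 0.67063254 -0.02529827  0.06760089] 0.048231743918294774
```

carry_out --steps '[[-1,[1,1,0],[0,0,0]],[-1,[1,1,0],[0,0,0]],[-1,[1,1,0],[0,0,0]]]'

```text
time_s: 20.4
tool_pos: [0.6723, -0.0251, 0.0676]
orientation: [-0.704, 0.704, 0.066, -0.066]
ft_force: [-0.1, 0.3, -0.9]
width: 0.0482
```

```bash
python3 - <<'E'
from h import *
o=bot.get_obs();print(o['ft_force'],o['tool_pos'],o['width'])
f=snap('wrist','w9.png')
E
```

```text
[-0.11247745  0.32716556 -0.93166612] [ 0.67228577 -0.02514997  0.06758791] 0.04822409149025641
```

View pics/w9.png

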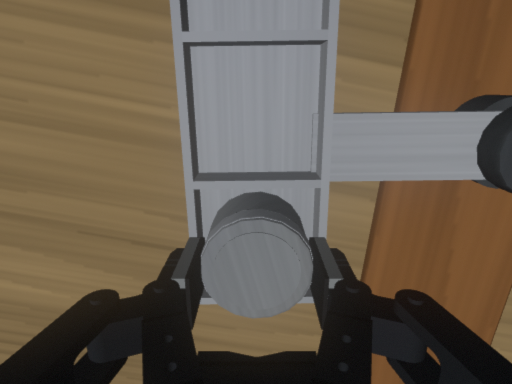

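carry_out --steps '[[-1,[0,1,0],[0,0,0]],[-1,[0,1.5,0],[0,0,0]],[-1,[0,1.5,0],[0,0,0]],[-1,[0,1.5,0],[0,0,0]]]'

```text
time_s: 20.78
tool_pos: [0.6723, -0.0252, 0.0664]
orientation: [-0.704, 0.704, 0.066, -0.066]
ft_force: [-0.8, 0.4, 0.7]
width: 0.0485
```

Contact: the vertical force rose by 1.6 N, so the tin is on the floor. I'll release it and rise.

carry_out --steps '[[-0.1,[0,0,0],[0,0,0]],[0.3,[0,0,0],[0,0,0]],[0.5,[0,0,0],[0,0,0]],[0.5,[0,0,0],[0,0,0]],[0.5,[0,-30,0],[0,0,0]],[0.5,[0,-70,0],[0,0,0]],[0.5,[0,-80,0],[0,0,0]],[0.5,[0,-80,0],[0,0,0]]]'

```text
time_s: 21.45
tool_pos: [0.6761, -0.0258, 0.1521]
orientation: [-0.703, 0.705, 0.07, -0.062]
ft_force: [0.2, -0.7, 0.7]
width: 0.064
```

```bash
python3 - <<'E'
from h import *
f=snap('wrist','w10.png');g=snap('top','t3.png')
for p in (f,g):
  for r in bot.tip_of('tin0',p)[:7]: print(round(r['confidence'],2),np.round(r['position'],4))
go(0.577,-0.279,0.13,100.8)
E
```

```text
0.61 [ 0.6729 -0.0221  0.0378]
0.79 [ 0.574  -0.2765  0.0016]
0.79 [ 0.477  -0.5175 -0.001 ]
0.75 [ 0.4475 -0.267  -0.0018]
0.72 [ 0.8028 -0.2734 -0.0018]
0.64 [ 0.3928 -0.1764 -0.    ]
0.59 [ 0.5448 -0.0486  0.0421]
0.56 [ 0.4902 -0.4041 -0.0012]
th now 100.7 shift [-139.4   14.1 -232.2] pos [ 0.6708 -0.0249  0.1439]
turn [-0.001 -0.001 -0.003]
rows>= 7
```

View pics/w10.png

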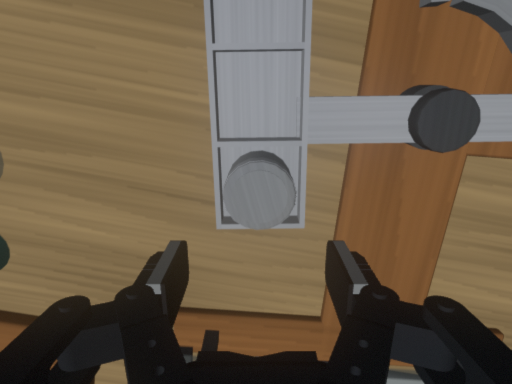

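Tin 1 stands centred in its compartment at (260,190). Next is the tin at (0.576,-0.278), grey in the picture, not turquoise.

carry_out --steps '[[0.5,[-20,0,-33],[0,0,0]],[0.5,[-40,0,-66],[0,0,0]],[0.5,[-60,0,-100],[0,0,0]],[0.5,[-80,4,-133],[0,0,0]],[0.5,[-100,8,-166],[0,0,0]],[0.5,[-120,14,-200],[0,0,0]],[0.5,[-139,14,-232],[0,0,0]],[0.5,[-139,14,-232],[0,0,0]]]'

```text
time_s: 22.32
tool_pos: [0.5747, -0.285, 0.1292]
orientation: [-0.704, 0.704, 0.062, -0.065]
ft_force: [-0.3, -0.7, -0.1]
width: 0.0639
```

carry_out --steps '[[0.5,[0,0,0],[0,0,0]],[0.5,[0,0,0],[0,0,0]]]'

```text
time_s: 22.48
tool_pos: [0.5779, -0.2782, 0.1302]
orientation: [0.705, -0.703, -0.065, 0.067]
ft_force: [0.3, -0.3, -0.2]
width: 0.0639
```

```bash
python3 - <<'E'
from h import *
f=snap('wrist','w11.png')
for r in bot.tip_of('tin0',f)[:7]: print(round(r['confidence'],2),np.round(r['position'],4),proj(f,r['position']).round())
go(0.576,-0.278,0.028,100.8)
E
```

```text
0.98 [ 0.5777 -0.2773  0.0009] [[257. 181.]]
0.9 [ 0.449  -0.2632 -0.0054] [[308.  18.]]
0.79 [ 0.4926 -0.3987  0.0024] [[116.  43.]]
th now 100.8 shift [ -2.7 102.9  -0.4] pos [ 0.5787 -0.2772  0.1309]
turn [-0.002  0.    -0.001]
rows>= 3
```

View pics/w11.png

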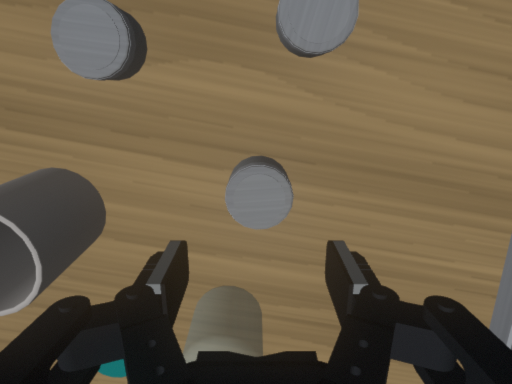

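Three grey tins are in view at (258,190), (92,38) and (317,15), with the mug and jar clear. I'll grip the centred one.

carry_out --steps '[[0.5,[-1,35,0],[0,0,0]],[0.5,[-1,70,0],[0,0,0]],[0.5,[-1,102,0],[0,0,0]],[0.5,[-1,102,0],[0,0,0]],[-1,[-1,102,0],[0,0,0]],[-1,[-1,102,0],[0,0,0]],[-1,[-1,102,0],[0,0,0]],[-1,[-1,102,0],[0,0,0]]]'

```text
time_s: 23.25
tool_pos: [0.5798, -0.2801, 0.0329]
orientation: [-0.703, 0.705, 0.068, -0.065]
ft_force: [-0.9, -0.4, -1.3]
width: 0.0486
```

```bash
python3 - <<'E'
from h import *
o=bot.get_obs();print(o['ft_force'],o['tool_pos'],o['width'])
E
```

```text
[-0.87633336 -0.40512302 -1.27218143] [ 0.57979824 -0.28007538  0.03294412] 0.04862294586000092
```

carry_out --steps '[[-1,[0,0,0],[0,0,0]],[-1,[0,-30,0],[0,0,0]],[-1,[0,-70,0],[0,0,0]],[-1,[0,-110,0],[0,0,0]],[-1,[0,-120,0],[0,0,0]],[-1,[0,-120,0],[0,0,0]]]'

```text
time_s: 23.75
tool_pos: [0.5814, -0.2816, 0.1572]
orientation: [-0.701, 0.707, 0.07, -0.062]
ft_force: [0.3, 0.2, -0.2]
width: 0.0482
```

```bash
python3 - <<'E'
from h import *
print(bot.get_obs()['width'])
go(0.6096,-0.0375,0.15,100.8)
E
```

```text
0.04818363405856613
th now 100.7 shift [ 73.1   5.7 234.7] pos [ 0.5814 -0.2816  0.1572]
turn [ 0.009 -0.001  0.009]
rows>= 6
```

carry_out --steps '[[-1,[12,4,39],[0,0,0]],[-1,[24,4,78],[0,0,0]],[-1,[36,4,117],[0,0,0]],[-1,[48,4,156],[0,0,0]],[-1,[60,4,195],[0,0,0]],[-1,[73,4,234],[0,0,0]],[-1,[73,20,234],[0,0,0]],[-1,[73,40,234],[0,0,0]]]'

```text
time_s: 24.42
tool_pos: [0.6066, -0.0326, 0.1101]
orientation: [-0.704, 0.704, 0.069, -0.067]
ft_force: [0.2, -1.2, -1.0]
width: 0.0483
```

carry_out --steps '[[-1,[0,10,0],[0,0,0]],[-1,[0,18,0],[0,0,0]],[-1,[0,18,0],[0,0,0]],[-1,[0,18,0],[0,0,0]]]'

```text
time_s: 24.75
tool_pos: [0.6053, -0.0363, 0.0911]
orientation: [0.704, -0.704, -0.065, 0.066]
ft_force: [-0.3, 0.0, 0.0]
width: 0.0482
```

```bash
python3 - <<'E'
from h import *
f=snap('wrist','w12.png');tinoff(f,.007)
go(0.6096,-0.0375,0.066,100.8)
E
```

```text
reg 0.89 202 311 195 320 11018
reg 0.76 211 298 308 356 3052
-4 u 198-314 v 208-311
0 u 198-313 v 218-319
4 u 199-313 v 226-326
th now 100.7 shift [ 2.7 26.8 -1.5] pos [ 0.6066 -0.0365  0.0928]
turn [ 0.001 -0.002  0.001]
rows>= 1
```

View pics/w12.png

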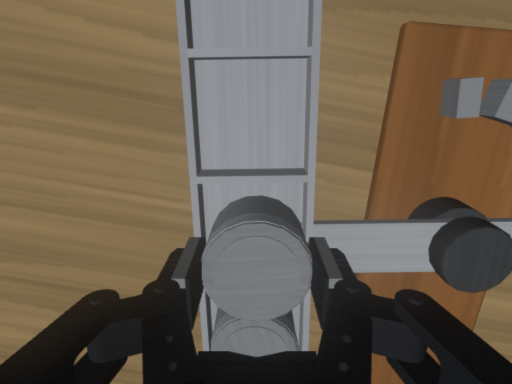

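carry_out --steps '[[-1,[2.5,5,-2],[0,0,0]],[-1,[2.5,12,-2],[0,0,0]],[-1,[2.5,18,-2],[0,0,0]],[-1,[2.5,22,-2],[0,0,0]],[-1,[2.5,22,-2],[0,0,0]],[-1,[2.5,22,-2],[0,0,0]]]'

```text
time_s: 25.35
tool_pos: [0.6082, -0.037, 0.0692]
orientation: [0.704, -0.704, -0.066, 0.067]
ft_force: [-0.0, -0.1, -0.9]
width: 0.0487
```

```bash
python3 - <<'E'
from h import *
f=snap('wrist','w13.png');print(bot.get_obs()['ft_force'])
go(0.6096,-0.0375,0.066,100.8)
E
```

```text
[-0.52007919  0.73208654 -1.27776363]
th now 100.7 shift [ 0.9  3.7 -0.6] pos [ 0.6086 -0.0371  0.0697]
turn [-0.    -0.001 -0.   ]
rows>= 1
```

View pics/w13.png

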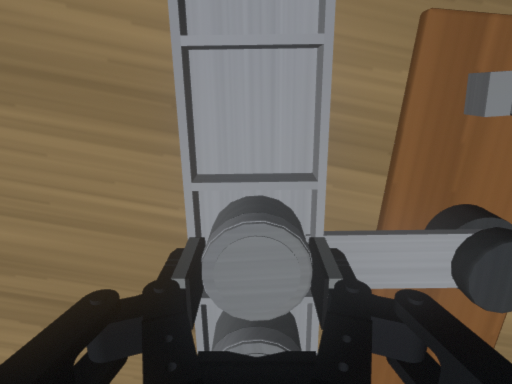

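carry_out --steps '[[-1,[0.5,2,0],[0,0,0]],[-1,[0.5,3,0],[0,0,0]],[-1,[0.5,3,0],[0,0,0]],[-1,[0.5,3,0],[0,0,0]]]'

```text
time_s: 25.73
tool_pos: [0.6097, -0.0371, 0.0673]
orientation: [-0.704, 0.704, 0.066, -0.066]
ft_force: [0.8, 0.1, 0.1]
width: 0.048
```

Contact with the floor is starting, so I'll release.

carry_out --steps '[[-0.1,[0,0,0],[0,0,0]],[0.3,[0,0,0],[0,0,0]],[0.5,[0,0,0],[0,0,0]],[0.5,[0,0,0],[0,0,0]],[0.5,[0,-30,0],[0,0,0]],[0.5,[0,-70,0],[0,0,0]],[0.5,[0,-80,0],[0,0,0]],[0.5,[0,-80,0],[0,0,0]]]'

```text
time_s: 26.4
tool_pos: [0.6129, -0.0378, 0.1524]
orientation: [-0.703, 0.705, 0.07, -0.063]
ft_force: [0.9, -0.5, 0.6]
width: 0.0641
```

```bash
python3 - <<'E'
from h import *
f=snap('wrist','w14.png');g=snap('top','t4.png')
for p in (f,g):
  for r in bot.tip_of('tin0',p)[:7]: print(round(r['confidence'],2),np.round(r['position'],4))
go(0.450,-0.267,0.13,100.8)
E
```

```text
0.78 [ 0.6121 -0.0355  0.0366]
0.77 [ 0.4488 -0.2606 -0.0008]
0.68 [ 4.913e-01 -4.062e-01 -4.000e-04]
0.66 [ 0.479  -0.519   0.0013]
0.64 [ 0.8036 -0.272   0.0009]
0.59 [ 3.937e-01 -1.728e-01 -1.000e-04]
0.58 [ 0.6063 -0.0391  0.0412]
0.5 [ 0.7427 -0.3717  0.0011]
th now 100.7 shift [-197.8   15.5 -196.8] pos [ 0.6078 -0.0368  0.1451]
turn [-0.001 -0.001 -0.003]
rows>= 7
```

View pics/w14.png

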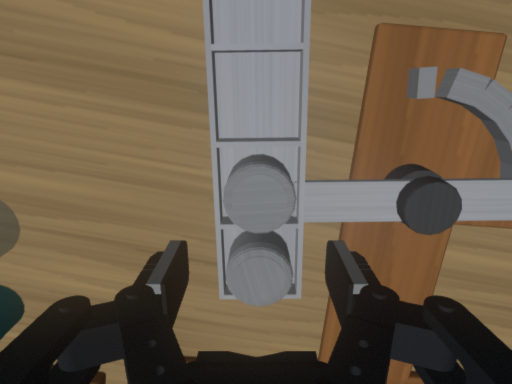

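Both tins stand in their compartments at (260,193) and (260,268). Next is the tin near (0.450,-0.265).

carry_out --steps '[[0.5,[-28,0,-28],[0,0,0]],[0.5,[-56,0,-56],[0,0,0]],[0.5,[-84,0,-84],[0,0,0]],[0.5,[-112,5,-112],[0,0,0]],[0.5,[-140,10,-140],[0,0,0]],[0.5,[-168,15,-168],[0,0,0]],[0.5,[-198,15,-196],[0,0,0]],[0.5,[-198,15,-196],[0,0,0]]]'

```text
time_s: 27.27
tool_pos: [0.4461, -0.2708, 0.1296]
orientation: [0.704, -0.704, -0.062, 0.066]
ft_force: [0.6, -0.0, 0.5]
width: 0.0638
```

carry_out --steps '[[0.5,[0,0,0],[0,0,0]],[0.5,[0,0,0],[0,0,0]],[0.5,[0,0,0],[0,0,0]]]'

```text
time_s: 27.52
tool_pos: [0.4513, -0.2651, 0.1311]
orientation: [0.705, -0.703, -0.066, 0.067]
ft_force: [0.3, -0.7, 0.5]
width: 0.0639
```

```bash
python3 - <<'E'
from h import *
f=snap('wrist','w15.png')
for r in bot.tip_of('tin0',f)[:7]: print(round(r['confidence'],2),np.round(r['position'],4),proj(f,r['position']).round())
go(0.449,-0.265,0.028,100.8)
E
```

```text
0.86 [ 0.4965 -0.4033  0.004 ] [[ 85. 203.]]
0.68 [ 0.45   -0.2636  0.0016] [[258. 180.]]
0.64 [ 0.3987 -0.1716 -0.0012] [[382. 140.]]
th now 100.9 shift [ -2.7 103.6   0.5] pos [ 0.4518 -0.2651  0.1316]
turn [-0.001  0.001 -0.   ]
rows>= 3
```

View pics/w15.png

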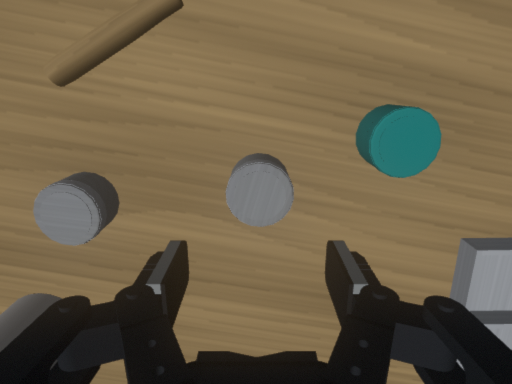

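The grey tin is centred at (259,190). The turquoise look-alike at (400,142) is clear of the fingers.

carry_out --steps '[[0.5,[-1,35,1],[0,0,0]],[0.5,[-1,70,1],[0,0,0]],[0.5,[-1,103,1],[0,0,0]],[0.5,[-1,103,1],[0,0,0]],[-1,[-1,103,1],[0,0,0]],[-1,[-1,103,1],[0,0,0]],[-1,[-1,103,1],[0,0,0]],[-1,[-1,103,1],[0,0,0]]]'

```text
time_s: 28.28
tool_pos: [0.4519, -0.2669, 0.0315]
orientation: [-0.703, 0.705, 0.067, -0.065]
ft_force: [-0.0, 0.5, -1.7]
width: 0.0482
```

carry_out --steps '[[-1,[0,0,0],[0,0,0]],[-1,[0,-30,0],[0,0,0]],[-1,[0,-70,0],[0,0,0]],[-1,[0,-110,0],[0,0,0]],[-1,[0,-120,0],[0,0,0]],[-1,[0,-120,0],[0,0,0]]]'

```text
time_s: 28.78
tool_pos: [0.4531, -0.2683, 0.1547]
orientation: [-0.701, 0.707, 0.069, -0.063]
ft_force: [0.5, -1.6, -1.3]
width: 0.0486
```

```bash
python3 - <<'E'
from h import *
print(bot.get_obs()['width'])
go(0.5467,-0.0495,0.15,100.8)
E
```

```text
0.04855341420452223
th now 100.7 shift [132.6   3.9 197.6] pos [ 0.4531 -0.2683  0.1547]
turn [ 0.009 -0.001  0.008]
rows>= 6
```

carry_out --steps '[[-1,[22,4,33],[0,0,0]],[-1,[44,4,66],[0,0,0]],[-1,[66,4,99],[0,0,0]],[-1,[88,4,132],[0,0,0]],[-1,[110,4,165],[0,0,0]],[-1,[132,4,196],[0,0,0]],[-1,[132,20,196],[0,0,0]],[-1,[132,40,196],[0,0,0]]]'

```text
time_s: 29.45
tool_pos: [0.5444, -0.0461, 0.1087]
orientation: [-0.704, 0.704, 0.068, -0.067]
ft_force: [-0.8, -0.7, -1.6]
width: 0.0484
```

carry_out --steps '[[-1,[0,10,0],[0,0,0]],[-1,[0,18,0],[0,0,0]],[-1,[0,18,0],[0,0,0]],[-1,[0,18,0],[0,0,0]]]'

```text
time_s: 29.78
tool_pos: [0.5425, -0.049, 0.0902]
orientation: [0.704, -0.704, -0.065, 0.066]
ft_force: [0.1, -0.2, -1.3]
width: 0.0485
```

```bash
python3 - <<'E'
from h import *
f=snap('wrist','w16.png');tinoff(f,.007)
go(0.5467,-0.0495,0.067,100.8)
E
```

```text
reg 0.95 213 298 310 356 2951
reg 0.81 201 312 194 320 11133
-4 u 198-314 v 208-311
0 u 198-313 v 217-319
4 u 199-313 v 226-326
th now 100.7 shift [ 2.8 24.7 -0.7] pos [ 0.5438 -0.0493  0.0917]
turn [ 0.001 -0.002  0.001]
rows>= 1
```

View pics/w16.png

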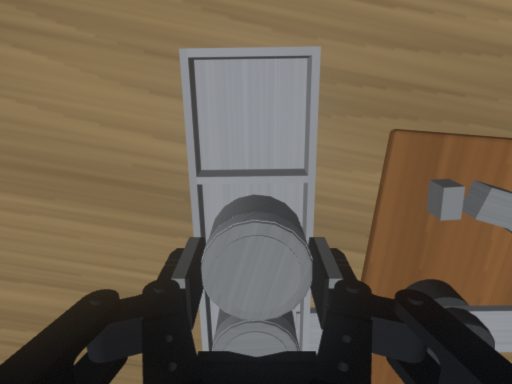

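carry_out --steps '[[-1,[2.5,5,-1.5],[0,0,0]],[-1,[2.5,12,-1.5],[0,0,0]],[-1,[2.5,18,-1.5],[0,0,0]],[-1,[2.5,21,-1.5],[0,0,0]],[-1,[2.5,21,-1.5],[0,0,0]],[-1,[2.5,21,-1.5],[0,0,0]]]'

```text
time_s: 30.38
tool_pos: [0.5455, -0.0495, 0.0694]
orientation: [0.704, -0.704, -0.066, 0.066]
ft_force: [-0.6, -0.3, -0.8]
width: 0.0485
```

```bash
python3 - <<'E'
from h import *
f=snap('wrist','w17.png');print(bot.get_obs()['ft_force'])
go(0.5467,-0.0495,0.067,100.8)
E
```

```text
[-0.34124494 -0.42534677 -0.45197995]
th now 100.7 shift [ 0.8  2.8 -0.1] pos [ 0.5459 -0.0495  0.0698]
turn [-0.    -0.001 -0.   ]
rows>= 1
```

View pics/w17.png

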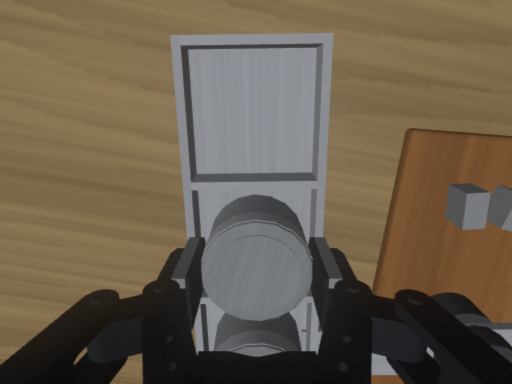

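carry_out --steps '[[-1,[0.5,2,0],[0,0,0]],[-1,[0.5,3,0],[0,0,0]],[-1,[0.5,3,0],[0,0,0]],[-1,[0.5,3,0],[0,0,0]]]'

```text
time_s: 30.77
tool_pos: [0.5465, -0.0494, 0.067]
orientation: [-0.704, 0.704, 0.066, -0.066]
ft_force: [-0.1, -0.2, -1.4]
width: 0.0484
```

carry_out --steps '[[-0.1,[0,0,0],[0,0,0]],[0.3,[0,0,0],[0,0,0]],[0.5,[0,0,0],[0,0,0]],[0.5,[0,0,0],[0,0,0]],[0.5,[0,-30,0],[0,0,0]],[0.5,[0,-70,0],[0,0,0]],[0.5,[0,-80,0],[0,0,0]],[0.5,[0,-80,0],[0,0,0]]]'

```text
time_s: 31.43
tool_pos: [0.5502, -0.0504, 0.152]
orientation: [-0.703, 0.705, 0.07, -0.063]
ft_force: [1.3, -0.1, 0.2]
width: 0.0639
```

```bash
python3 - <<'E'
from h import *
f=snap('wrist','w18.png');g=snap('top','t5.png')
for p in (f,g):
  for r in bot.tip_of('tin0',p)[:7]: print(round(r['confidence'],2),np.round(r['position'],4))
go(0.493,-0.404,0.13,100.8)
E
```

```text
0.94 [ 0.5491 -0.0522  0.0354]
0.77 [ 0.6727 -0.0193  0.0358]
0.74 [ 0.6109 -0.0362  0.0386]
0.64 [ 0.8023 -0.2739  0.0009]
0.78 [ 0.4912 -0.4042 -0.001 ]
0.69 [ 0.4777 -0.5171  0.0012]
0.53 [ 8.019e-01 -2.736e-01 -5.000e-04]
0.5 [ 0.3961 -0.1712 -0.0014]
0.49 [ 0.5442 -0.0506  0.037 ]
0.49 [ 0.7403 -0.3707  0.0008]
th now 100.7 shift [-117.2   15.2 -339. ] pos [ 0.5451 -0.0491  0.1453]
turn [-0.001 -0.001 -0.003]
rows>= 9
```

View pics/w18.png

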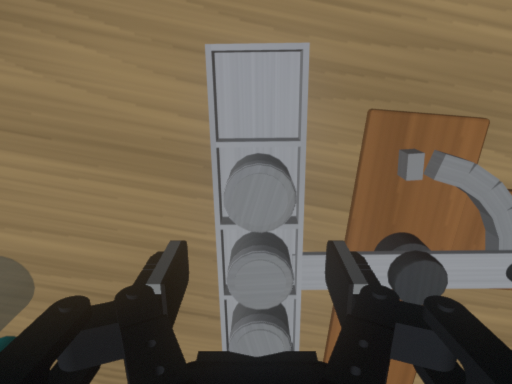

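Three tins are seated, at (260,190), (260,270) and (260,330). The last one is the grey tin at (0.492,-0.404), beside the orange look-alike at (0.478,-0.518).

carry_out --steps '[[0.5,[-12,0,-38],[0,0,0]],[0.5,[-25,0,-76],[0,0,0]],[0.5,[-38,0,-114],[0,0,0]],[0.5,[-51,4,-152],[0,0,0]],[0.5,[-65,8,-190],[0,0,0]],[0.5,[-78,12,-228],[0,0,0]],[0.5,[-92,15,-266],[0,0,0]],[0.5,[-105,15,-304],[0,0,0]]]'

```text
time_s: 32.3
tool_pos: [0.4976, -0.3681, 0.1286]
orientation: [0.706, -0.702, -0.065, 0.067]
ft_force: [-0.2, 0.7, 0.9]
width: 0.064
```

carry_out --steps '[[0.5,[-12,0,-35],[0,0,0]],[0.5,[-12,0,-35],[0,0,0]],[0.5,[-12,0,-35],[0,0,0]],[0.5,[-12,0,-35],[0,0,0]],[0.5,[-12,0,-35],[0,0,0]]]'

```text
time_s: 32.72
tool_pos: [0.4943, -0.4023, 0.1305]
orientation: [0.705, -0.703, -0.066, 0.067]
ft_force: [0.2, -0.2, -0.0]
width: 0.0642
```

```bash
python3 - <<'E'
from h import *
f=snap('wrist','w19.png')
for r in bot.tip_of('tin0',f)[:7]: print(round(r['confidence'],2),np.round(r['position'],4),proj(f,r['position']).round())
go(0.493,-0.404,0.028,100.8)
E
```

```text
0.92 [ 4.737e-01 -5.151e-01 -4.000e-04] [[122. 131.]]
0.65 [ 0.4931 -0.4018  0.0038] [[257. 181.]]
th now 100.8 shift [ -2.  103.4  -1.4] pos [ 0.4948 -0.4024  0.1314]
turn [-0.001  0.001 -0.001]
rows>= 3
```

View pics/w19.png

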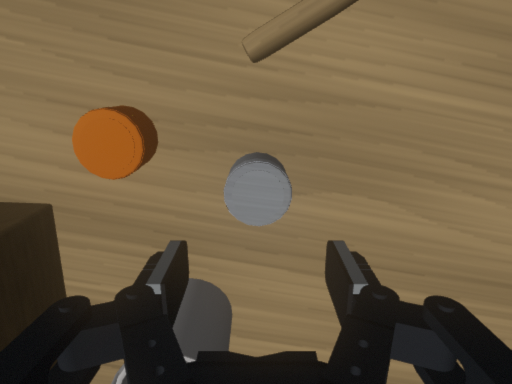

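The grey tin is centred at (257,190), with the orange one at (115,142) well clear.

carry_out --steps '[[0.5,[-1.5,35,0],[0,0,0]],[0.5,[-1.5,70,0],[0,0,0]],[0.5,[-1.5,102,0],[0,0,0]],[0.5,[-1.5,102,0],[0,0,0]],[-1,[-1.5,102,0],[0,0,0]],[-1,[-1.5,102,0],[0,0,0]],[-1,[-1.5,102,0],[0,0,0]],[-1,[-1.5,102,0],[0,0,0]]]'

```text
time_s: 33.48
tool_pos: [0.4947, -0.4059, 0.0328]
orientation: [-0.703, 0.705, 0.067, -0.065]
ft_force: [-0.5, -0.7, -1.6]
width: 0.0484
```

carry_out --steps '[[-1,[0,0,0],[0,0,0]],[-1,[0,-30,0],[0,0,0]],[-1,[0,-70,0],[0,0,0]],[-1,[0,-110,0],[0,0,0]],[-1,[0,-120,0],[0,0,0]],[-1,[0,-120,0],[0,0,0]]]'

```text
time_s: 33.98
tool_pos: [0.496, -0.4078, 0.157]
orientation: [-0.7, 0.708, 0.069, -0.063]
ft_force: [0.9, 1.1, -1.1]
width: 0.0484
```

```bash
python3 - <<'E'
from h import *
print(bot.get_obs()['width'])
go(0.4839,-0.0615,0.15,100.8)
E
```

```text
0.048425958509014114
th now 100.7 shift [ 52.5   3.6 342.5] pos [ 0.496  -0.4078  0.157 ]
turn [ 0.011 -0.001  0.007]
rows>= 9
```

carry_out --steps '[[-1,[6,3,38],[0,0,0]],[-1,[12,3,76],[0,0,0]],[-1,[18,3,114],[0,0,0]],[-1,[24,3,152],[0,0,0]],[-1,[30,3,190],[0,0,0]],[-1,[36,3,228],[0,0,0]],[-1,[42,3,266],[0,0,0]],[-1,[48,3,304],[0,0,0]]]'

```text
time_s: 34.65
tool_pos: [0.4817, -0.0947, 0.145]
orientation: [0.705, -0.703, -0.065, 0.067]
ft_force: [0.7, -0.1, -1.3]
width: 0.0484
```

carry_out --steps '[[-1,[5,0,36],[0,0,0]],[-1,[5,15,36],[0,0,0]],[-1,[5,35,36],[0,0,0]],[-1,[5,50,36],[0,0,0]],[-1,[5,58,36],[0,0,0]],[-1,[5,58,36],[0,0,0]],[-1,[5,58,36],[0,0,0]]]'

```text
time_s: 35.23
tool_pos: [0.4809, -0.0606, 0.0879]
orientation: [0.704, -0.704, -0.065, 0.067]
ft_force: [-0.3, -0.3, -1.6]
width: 0.0483
```

```bash
python3 - <<'E'
from h import *
f=snap('wrist','w20.png');tinoff(f,.007)
go(0.4839,-0.0615,0.067,100.8)
E
```

```text
reg 0.98 201 312 193 318 11063
reg 0.93 29 147 0 79 8038
reg 0.77 201 287 302 356 3251
-4 u 197-313 v 209-311
0 u 198-313 v 218-319
4 u 198-312 v 227-326
th now 100.7 shift [ 1.3 22.5 -0.7] pos [ 0.4825 -0.0611  0.0895]
turn [ 0.001 -0.002  0.001]
rows>= 1
```

View pics/w20.png

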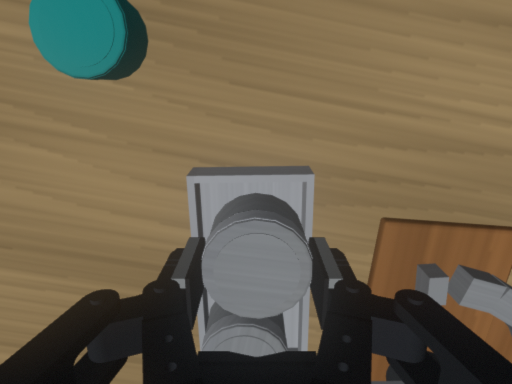

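carry_out --steps '[[-1,[1.5,5,-2],[0,0,0]],[-1,[1.5,11,-2],[0,0,0]],[-1,[1.5,17,-2],[0,0,0]],[-1,[1.5,19,-2],[0,0,0]],[-1,[1.5,19,-2],[0,0,0]],[-1,[1.5,19,-2],[0,0,0]]]'

```text
time_s: 35.83
tool_pos: [0.4835, -0.0623, 0.0696]
orientation: [0.704, -0.704, -0.066, 0.066]
ft_force: [-0.4, -0.6, -1.9]
width: 0.0487
```

```bash
python3 - <<'E'
from h import *
f=snap('wrist','w21.png');print(bot.get_obs()['ft_force'])
go(0.4839,-0.0615,0.067,100.8)
E
```

```text
[ 0.29328749 -0.69473619 -0.77443961]
th now 100.7 shift [0.3 2.9 0.8] pos [ 0.4838 -0.0624  0.0699]
turn [-0.    -0.001 -0.   ]
rows>= 1
```

View pics/w21.png

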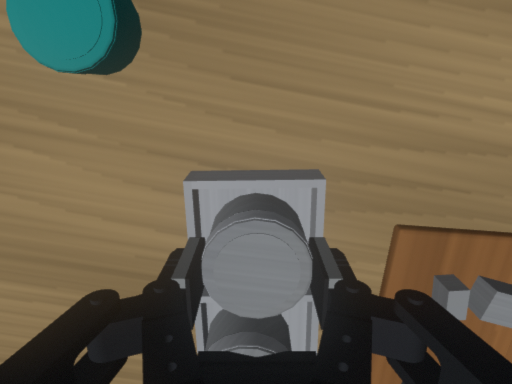

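carry_out --steps '[[-1,[0.5,2,0],[0,0,0]],[-1,[0.5,3,0],[0,0,0]],[-1,[0.5,3,0],[0,0,0]],[-1,[0.5,3,0],[0,0,0]]]'

```text
time_s: 36.22
tool_pos: [0.4849, -0.0624, 0.0675]
orientation: [-0.704, 0.704, 0.067, -0.066]
ft_force: [0.2, 1.0, 1.3]
width: 0.0483
```

carry_out --steps '[[-0.1,[0,0,0],[0,0,0]],[0.3,[0,0,0],[0,0,0]],[0.5,[0,0,0],[0,0,0]],[0.5,[0,0,0],[0,0,0]],[0.5,[0,-30,0],[0,0,0]],[0.5,[0,-70,0],[0,0,0]],[0.5,[0,-110,0],[0,0,0]],[0.5,[0,-120,0],[0,0,0]]]'

```text
time_s: 36.88
tool_pos: [0.4883, -0.0634, 0.1937]
orientation: [-0.702, 0.706, 0.07, -0.062]
ft_force: [0.7, -0.3, 0.5]
width: 0.064
```

```bash
python3 - <<'E'
from h import *
f=snap('wrist','w22.png');g=snap('scene','s5.png');t=snap('top','t6.png')
i=cv2.imread('pics/s5.png')[150:300,180:400];cv2.imwrite('pics/s5b.png',cv2.resize(i,None,fx=3.6,fy=3.6))
for p in (f,g,t):
  for n in ('tin0','dish','knob'):
    for r in bot.tip_of(n,p)[:6]: print(n,round(r['confidence'],2),np.round(r['position'],4))
  print()
go(0.583,0.1816,0.16,10.8)
E
```

```text
tin0 0.94 [ 0.5519 -0.0533  0.0364]
tin0 0.9 [ 3.970e-01 -1.742e-01  1.000e-04]
tin0 0.84 [ 0.6091 -0.0363  0.0379]
tin0 0.63 [ 0.4889 -0.0643  0.0418]
tin0 0.59 [ 0.8032 -0.2759  0.    ]
knob 0.62 [0.5857 0.1825 0.0784]

tin0 0.8 [ 8.005e-01 -2.728e-01 -1.000e-04]
tin0 0.64 [ 0.5536 -0.0578  0.0352]
tin0 0.56 [ 0.6128 -0.037   0.0387]
tin0 0.54 [ 0.4735 -0.5135  0.0022]
tin0 0.52 [ 0.3928 -0.1662  0.002 ]
tin0 0.45 [ 7.438e-01 -3.766e-01 -2.000e-04]
dish 0.62 [0.5518 0.3285 0.0046]
dish 0.61 [0.5524 0.3344 0.0021]
knob 0.51 [0.5828 0.1821 0.0723]
knob 0.19 [ 0.5785 -0.0444  0.0359]

tin0 0.77 [ 0.4791 -0.5191  0.0016]
tin0 0.75 [ 0.676  -0.0252  0.0362]
tin0 0.65 [ 7.394e-01 -3.689e-01  7.000e-04]
tin0 0.55 [ 0.8004 -0.2715  0.0012]
tin0 0.53 [ 0.3955 -0.1709 -0.0007]
tin0 0.46 [ 0.6072 -0.0389  0.039 ]
dish 0.76 [0.548  0.3339 0.0077]
knob 0.51 [0.5806 0.1808 0.0742]

th now 100.7 shift [142.9  26.  221. ] pos [ 0.4838 -0.0621  0.1861]
turn [ 1.000e-03  1.569e+00 -2.000e-03]
rows>= 7
```

View pics/w22.png

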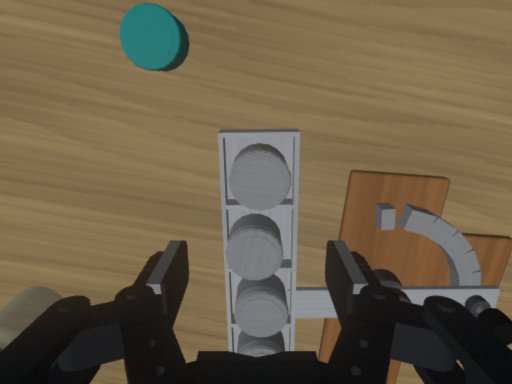

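View pics/s5b.png

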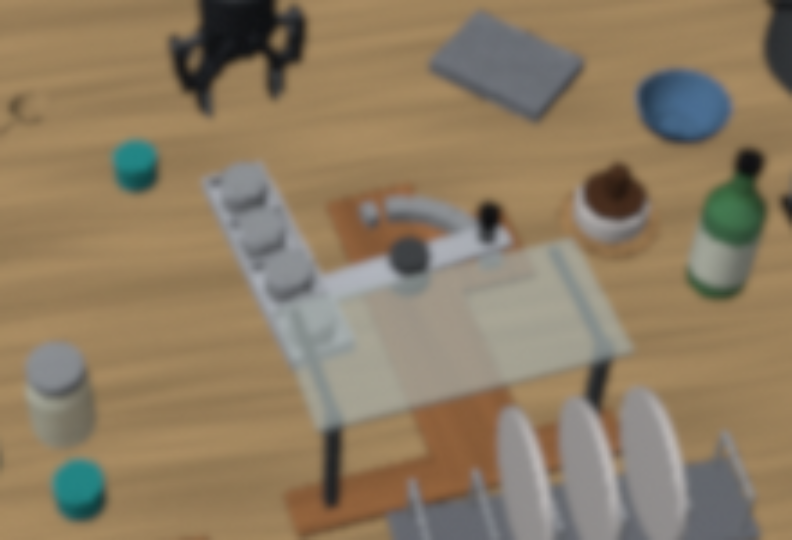

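```bash
python3 - <<'E'
import cv2
i=cv2.imread('pics/w22.png')[120:360,200:320];cv2.imwrite('pics/w22b.png',cv2.resize(i,None,fx=2.5,fy=2.5,interpolation=cv2.INTER_CUBIC))
E
```

```text
(no output)
```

View pics/w22b.png

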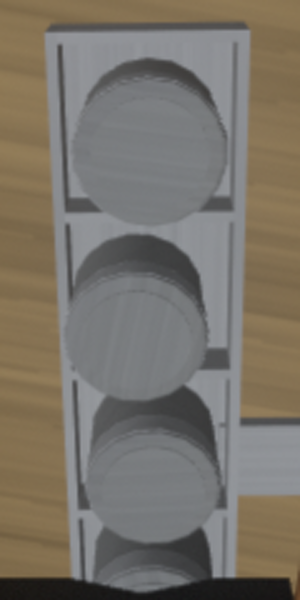

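All four tins stand upright; one was pushed about 5 mm against its wall, which is within limits. Back to the plunger knob.

carry_out --steps '[[0.3,[20,0,30],[0,0.12,0]],[0.3,[40,0,60],[0,0.24,0]],[0.3,[60,0,90],[0,0.36,0]],[0.3,[80,0,120],[0,0.48,0]],[0.3,[100,0,150],[0,0.6,0]],[0.3,[120,0,180],[0,0.72,0]],[0.3,[143,0,210],[0,0.84,0]],[0.3,[143,0,221],[0,0.96,0]]]'

```text
time_s: 38.15
tool_pos: [0.5859, 0.186, 0.1866]
orientation: [0.656, -0.654, 0.266, -0.267]
ft_force: [0.2, -1.0, -0.2]
width: 0.0555
```

carry_out --steps '[[0.3,[0,5,0],[0,0.12,0]],[0.3,[0,10,0],[0,0.24,0]],[0.3,[0,20,0],[0,0.36,0]],[0.3,[0,30,0],[0,0.48,0]],[0.3,[0,40,0],[0,0.6,0]],[0.3,[0,40,0],[0,0.61,0]],[0.3,[0,40,0],[0,0.61,0]]]'

```text
time_s: 38.73
tool_pos: [0.5829, 0.1814, 0.1459]
orientation: [-0.546, 0.547, -0.45, 0.449]
ft_force: [-0.2, 0.2, 0.1]
width: 0.055
```

```bash
python3 - <<'E'
from h import *
f=snap('wrist','w23.png')
for r in bot.tip_of('knob',f)[:3]: print(round(r['confidence'],2),np.round(r['position'],4))
go(0.583,0.1816,0.067,10.8)
E
```

```text
0.86 [0.5838 0.1804 0.0762]
th now 11.1 shift [-0.3 80.5 -1.1] pos [0.584  0.1815 0.1475]
turn [-0.001  0.006  0.   ]
rows>= 2
```

View pics/w23.png

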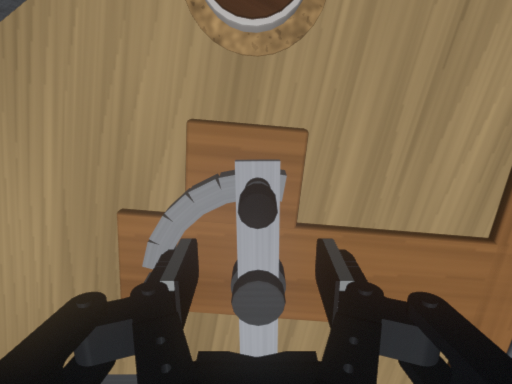

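The knob is centred at (257,203). I'll go down, grip and lift.

carry_out --steps '[[0.3,[0,40,0],[0,0,0]],[0.3,[0,75,0],[0,0,0]],[0.3,[0,80,0],[0,0,0]],[-1,[0,80,0],[0,0,0]],[-1,[0,80,0],[0,0,0]],[-1,[0,80,0],[0,0,0]],[-1,[0,80,0],[0,0,0]],[-1,[0,80,0],[0,0,0]]]' --force 60

```text
time_s: 39.5
tool_pos: [0.5848, 0.1818, 0.0693]
orientation: [0.546, -0.545, 0.449, -0.45]
ft_force: [-2.6, -0.9, 3.9]
width: 0.0239
```

carry_out --steps '[[-1,[0,0,0],[0,0,0]],[-1,[0,-6,0],[0,0,0]],[-1,[0,-12,0],[0,0,0]],[-1,[0,-17,0],[0,0,0]],[-1,[0,-17,0],[0,0,0]],[-1,[0,-17,0],[0,0,0]]]'

```text
time_s: 40.0
tool_pos: [0.5838, 0.1816, 0.0838]
orientation: [0.546, -0.546, 0.45, -0.45]
ft_force: [1.8, 0.6, -7.3]
width: 0.0246
```

```bash
python3 - <<'E'
from h import *
o=bot.get_obs();print(o['ft_force'],o['width'],o['q'][5])
go(0.583,0.1816,0.067,10.8)
E
```

```text
[ 1.80337182  0.63238252 -7.34891331] 0.024616344889646313 -0.03212013996986001
th now 11.0 shift [-0.2 16.8 -0.7] pos [0.5838 0.1816 0.0838]
turn [-0.001  0.004  0.   ]
rows>= 1
```

carry_out --steps '[[-1,[0.1,0,-4.5],[0,-0.05,0]],[-1,[0.4,0,-9],[0,-0.1,0]],[-1,[1,0,-13.4],[0,-0.15,0]],[-1,[1.8,0,-17.9],[0,-0.2,0]],[-1,[2.8,0,-22.3],[0,-0.25,0]],[-1,[4,0,-26.6],[0,-0.3,0]],[-1,[5.5,0,-30.9],[0,-0.35,0]],[-1,[7.1,0,-35],[0,-0.4,0]]]'

```text
time_s: 40.67
tool_pos: [0.5507, 0.1678, 0.0835]
orientation: [0.625, -0.624, 0.332, -0.332]
ft_force: [2.3, 1.0, -6.7]
width: 0.024
```

```bash
python3 - <<'E'
from h import *
o=bot.get_obs();p=o['tool_pos'];print(o['ft_force'],o['width'],p,np.hypot(p[0]-.602,p[1]-.0935))
g=snap('scene','s6.png')
i=cv2.imread('pics/s6.png')[150:300,180:400];cv2.imwrite('pics/s6b.png',cv2.resize(i,None,fx=3.6,fy=3.6))
E
```

```text
[ 2.32162969  0.98432567 -6.71945985] 0.023953256765838 [0.55067763 0.16781826 0.08353908] 0.09031716362923546
```

View pics/s6b.png

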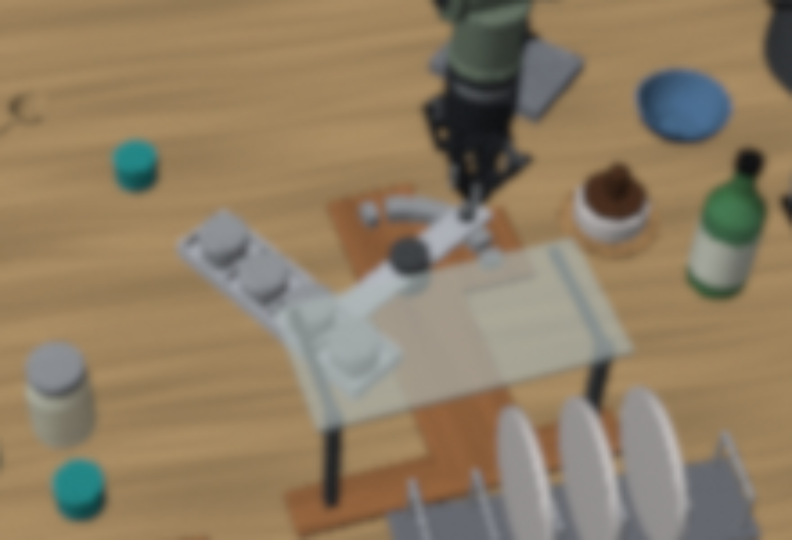

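The tray turns smoothly, with all four tins riding in it. I'll continue.

carry_out --steps '[[-1,[0.1,0,-4.5],[0,-0.05,0]],[-1,[0.4,0,-9],[0,-0.1,0]],[-1,[1,0,-13.4],[0,-0.15,0]],[-1,[1.8,0,-17.9],[0,-0.2,0]],[-1,[2.8,0,-22.3],[0,-0.25,0]],[-1,[4,0,-26.6],[0,-0.3,0]],[-1,[5.5,0,-30.9],[0,-0.35,0]],[-1,[7.1,0,-35],[0,-0.4,0]]]'

```text
time_s: 41.38
tool_pos: [0.5258, 0.1425, 0.0838]
orientation: [0.678, -0.678, 0.201, -0.202]
ft_force: [1.1, 1.2, -6.8]
width: 0.0243
```

carry_out --steps '[[-1,[0.1,0,-4.5],[0,-0.05,0]],[-1,[0.4,0,-9],[0,-0.1,0]],[-1,[1,0,-13.4],[0,-0.15,0]],[-1,[1.8,0,-17.9],[0,-0.2,0]],[-1,[2.8,0,-22.3],[0,-0.25,0]],[-1,[4,0,-26.6],[0,-0.3,0]],[-1,[5.5,0,-30.9],[0,-0.35,0]],[-1,[5.5,0,-30.9],[0,-0.35,0]]]'

```text
time_s: 42.05
tool_pos: [0.5134, 0.1131, 0.0838]
orientation: [-0.702, 0.702, -0.081, 0.081]
ft_force: [1.4, 1.4, -7.7]
width: 0.0239
```

```bash
python3 - <<'E'
from h import *
o=bot.get_obs();p=o['tool_pos'];print(o['ft_force'],o['width'],p)
go(.5115,.0824,.083,96.7)
E
```

```text
[ 1.40631553  1.43014511 -7.70840427] 0.023893973523167144 [0.51337533 0.11307724 0.08378587]
th now 76.9 shift [  5.1   0.8 -30.3] pos [0.5134 0.1131 0.0838]
turn [ 0.    -0.346  0.   ]
rows>= 1
```

carry_out --steps '[[-1,[0.1,0,-4.5],[0,-0.05,0]],[-1,[0.4,0,-9],[0,-0.1,0]],[-1,[1,0,-13.4],[0,-0.15,0]],[-1,[1.8,0,-17.9],[0,-0.2,0]],[-1,[2.8,0,-22.3],[0,-0.25,0]],[-1,[4,0,-26.6],[0,-0.3,0]],[-1,[5.2,0,-30.4],[0,-0.346,0]],[-1,[5.2,0,-30.4],[0,-0.346,0]]]'

```text
time_s: 42.72
tool_pos: [0.5118, 0.0825, 0.0839]
orientation: [0.706, -0.706, -0.041, 0.041]
ft_force: [2.7, 1.8, -7.6]
width: 0.024
```

```bash
python3 - <<'E'
from h import *
o=bot.get_obs();print(o['ft_force'],o['width'])
go(.5115,.0824,.067,96.7)
E
```

```text
[ 2.74531725  1.77008271 -7.64249077] 0.024001855866334007
th now 96.6 shift [-0.3 16.9 -0.1] pos [0.5118 0.0825 0.0839]
turn [-0.    -0.001  0.001]
rows>= 1
```

carry_out --steps '[[-1,[0,4,0],[0,0,0]],[-1,[0,8,0],[0,0,0]],[-1,[0,12,0],[0,0,0]],[-1,[0,15,0],[0,0,0]],[-1,[0,15,0],[0,0,0]],[-1,[0,15,0],[0,0,0]]]'

```text
time_s: 43.22
tool_pos: [0.5118, 0.083, 0.0693]
orientation: [0.706, -0.706, -0.042, 0.041]
ft_force: [1.2, 1.1, -2.6]
width: 0.0241
```

```bash
python3 - <<'E'
from h import *
o=bot.get_obs();print(o['ft_force'],o['ft_torque'],o['tool_pos'])
E
```

```text
[ 1.15296882  1.14916102 -2.61043244] [ 0.30328344 -0.23656862  0.08284674] [0.51181834 0.08299199 0.06931665]
```

carry_out --steps '[[-0.2,[0,0,0],[0,0,0]],[0,[0,0,0],[0,0,0]],[0.2,[0,0,0],[0,0,0]],[0.3,[0,0,0],[0,0,0]],[0.3,[0,-40,0],[0,0,0]],[0.3,[0,-80,0],[0,0,0]],[0.3,[0,-80,0],[0,0,0]],[0.3,[0,-80,0],[0,0,0]]]'

```text
time_s: 43.88
tool_pos: [0.5142, 0.0827, 0.1525]
orientation: [-0.706, 0.706, 0.044, -0.039]
ft_force: [-1.1, -1.5, 0.1]
width: 0.0559
```

```bash
python3 - <<'E'
from h import *
f=snap('wrist','w24.png');g=snap('scene','s7.png')
i=cv2.imread('pics/s7.png')[150:300,180:400];cv2.imwrite('pics/s7b.png',cv2.resize(i,None,fx=3.6,fy=3.6))
for p in (f,g):
  for n in ('knob','tin0','dish','nest0'):
    for r in bot.tip_of(n,p)[:6]: print(n,round(r['confidence'],2),np.round(r['position'],4))
go(.45,.0,.25,96.7)
E
```

```text
knob 0.65 [0.5144 0.085  0.0756]
knob 0.64 [0.5083 0.0863 0.0709]
knob 0.61 [ 0.5987  0.0948 -0.0033]
tin0 0.53 [ 0.7441 -0.3763 -0.0029]
tin0 0.52 [ 4.791e-01 -5.106e-01 -4.000e-04]
tin0 0.51 [ 0.8017 -0.2723 -0.0029]
tin0 0.43 [ 0.3935 -0.1675  0.0037]
tin0 0.37 [ 0.7481 -0.0358  0.0408]
dish 0.68 [0.5532 0.3304 0.003 ]
dish 0.31 [ 0.7085 -0.2826  0.0077]
nest0 0.69 [ 3.253e-01 -3.432e-01 -1.000e-04]
nest0 0.59 [ 0.7472 -0.0348  0.0366]
th now 96.7 shift [ -70.4 -101.6  -75. ] pos [0.511  0.0828 0.1483]
turn [-0.     0.    -0.001]
rows>= 4
```

View pics/w24.png

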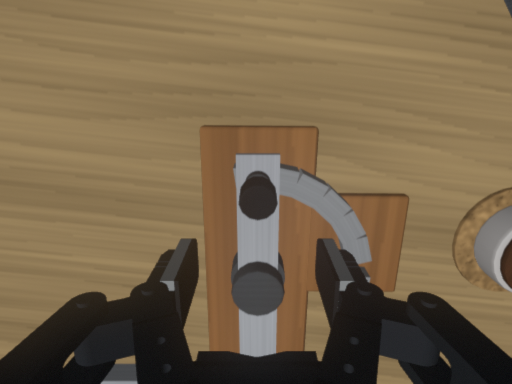

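View pics/s7b.png

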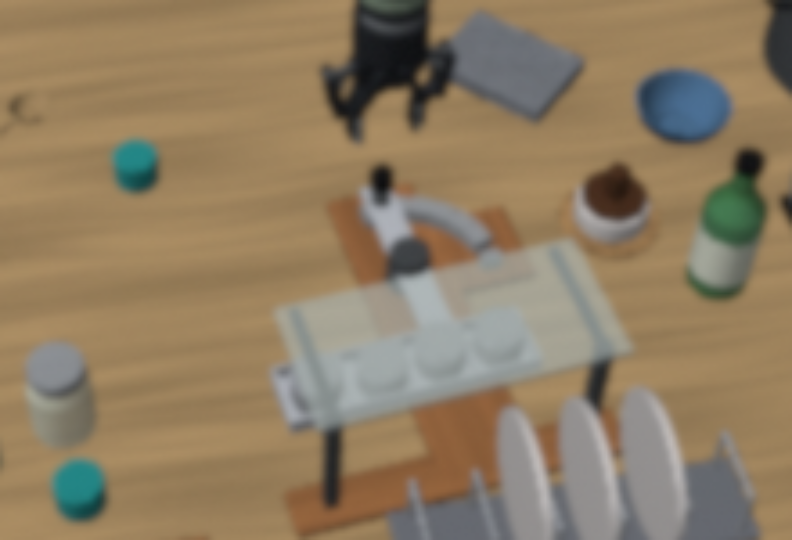

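carry_out --steps '[[0.3,[-15,-25,-15],[0,0,0]],[0.3,[-30,-50,-30],[0,0,0]],[0.3,[-50,-75,-50],[0,0,0]],[0.3,[-70,-100,-75],[0,0,0]],[0.3,[-70,-100,-75],[0,0,0]],[0.3,[-70,-100,-75],[0,0,0]]]'

```text
time_s: 44.88
tool_pos: [0.4514, -0.001, 0.2508]
orientation: [-0.706, 0.706, 0.042, -0.039]
ft_force: [-0.5, 0.0, 0.0]
width: 0.0554
```

```bash
python3 - <<'E'
from h import *
g=snap('scene','s8.png');t=snap('top','t8.png')
a=cv2.imread('pics/scene0.png');b=cv2.imread('pics/s8.png')
A,B=[cv2.resize(i[180:260,260:310],None,fx=7,fy=7) for i in (a,b)]
cv2.imwrite('pics/cmp.png',np.hstack([A,B]))
print([proj(g,[.5115,.083,z]).round(1).tolist() for z in (.086,.098)])
for k,z in (('dish',.035),):
  for p in (g,t):
    for r in bot.tip_of(k,p)[:1]: print(k,np.round(r['position'],4))
i=cv2.imread('pics/t8.png')[100:310,60:440];cv2.imwrite('pics/t8b.png',cv2.resize(i,None,fx=2.1,fy=2.1))
E
```

```text
[[[285.8, 197.5]], [[285.9, 195.4]]]
dish [0.5526 0.3352 0.0051]
dish [0.5457 0.3349 0.0073]
```

View pics/cmp.png

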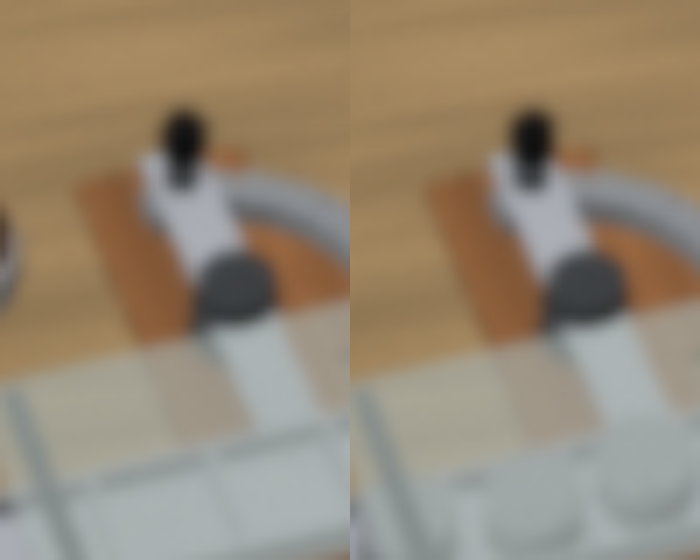

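View pics/t8b.png

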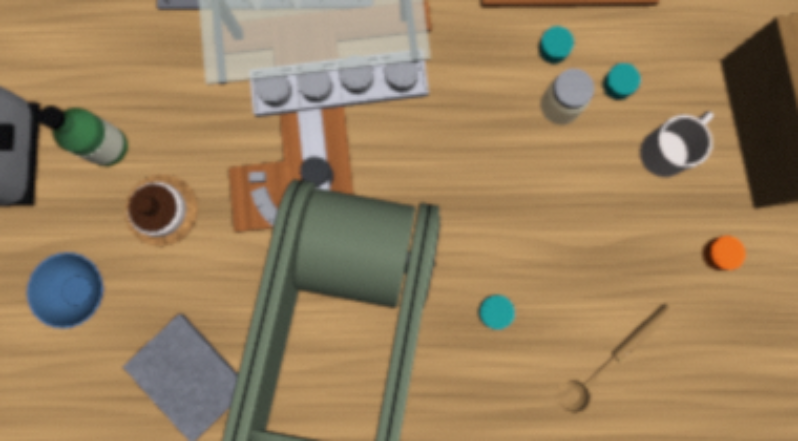

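The plunger knob sits at the same height as at the start: a 12 mm lift would show as about 14 px in this crop, and there is no visible change. The tray is parked with all four tins, the dish is on the mat, and the other things have not moved. Handing in.

```bash
python3 -c "
from rig import bot
print(bot.close_job())"
```

```text
the job is handed in; nothing more can be done
None
```

The job is done and handed in at about 45 s of the 210 s allowed; no verdict was reported.

What I did, in order:
1. Stood the sugar dish on the cork mat while the tray was still parked.
2. Lifted the plunger, swung the tray out and let the pin drop home.
3. Placed the four grey steel tins one to a compartment. The turquoise and orange look-alikes were left alone.
4. Lifted the plunger again, swung the loaded tray back slowly and let it drop home.

What the last checks showed:
- **Plunger:** the knob looks the same height as in the first picture. A 12 mm lift would have shown as about 2 camera pixels, so this comparison is not very fine.
- **Tins:** all four stand in the parked tray. One had shifted about 5 mm against its compartment wall before the swing back. It was upright and inside the limit.
- **Dish:** it stands on the mat within about 10 mm of the centre. The two camera readings differed by 7 mm.
- **Other things:** none of the kitchen things I could see had moved, though the arm hid part of the table in the last top view. The gripper was clear of everything.

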